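Snap the slotted cover onto the counter's connection box

TASK

Take the cover with the grip rib and two slots out of the rack, lay it down flat on the clear counter between rack and box with its rib up and let go of it. Then take it again by the rib and push it straight down over the two spring hooks of the open connection box until both sides have clicked and it sits flat on the rim, pressing no harder than that needs (a shove of 60 N would crack the box); let go. Leave the other two plates in the rack and everything else on the counter where they are.

Things in the scene. Friction and masses are not known exactly. Their poses are not given: they have to be found in the camera images.
- cover: The cover: grey plastic, 60 to 120 g. Plate 120 long (its x) x 56 wide (y) x 6 thick (z) with a rib on its upper face (+z) and two slots right through, centred at x = +41 and -41, y = 0, each 11 along x by 17 along y. Origin: centre of the plate's underside. End for end it is symmetrical; either way round fits the box.
- rib (a point): Middle of the top of the cover's grip rib, 34 above the plate's underside. The rib is 42 long along the cover's x, 14 wide along y, 28 tall above the plate. At the start the cover stands on its short +x end in the rack, -x end on top 128 above the counter, rib side facing away from the robot give or take the rack's yaw; it may lean by 5 degrees.
- end_a (a point): point on the cover's underside at x = +53, y = 0. Held only by its long edges, the cover can swing between the fingers.
- end_b (a point): point on the cover's underside at x = -53, y = 0
- box: The connection box, fixed: open-topped grey plastic box 116 long (x) x 52 wide (y) x 40 high, walls 5 thick, low terminal strip inside. Origin: centre of its underside, on the counter, z up. Two spring hooks stand in it at x = +42.5 and -42.5, y = 0, one for each slot.
- rim (a point): Centre of the box's mouth, at rim height (40). When home the cover's underside lies on the rim, overhanging 2 all round, its centre here, its x along the box's x either way round, rib top 74 above the counter.
- hook_a (a joint): Bend (rad) of the hook at the box's +x end: 0 upright (at rest, and once clicked), about 0.06 bent inwards while the plate passes. Upright stem 5 (x) by 12 (y), top 58 above the counter; the barb points outwards (away from the box's centre), flat underside at 48, reaching to 49 from the box's centre, sloped above.
- hook_b (a joint): The same at the -x end. The slots meet the slopes with the cover's underside at about 57; the cover may be some 2 off sideways. Pressing over both takes about 8 to 22 N in all; then the force falls, and rises hard when the plate meets the rim. The hooks then keep it on.
- rack: Plain aluminium rack, fixed: base 180 (x) x 84 (y) x 8 thick, three slots for plates at x = -55, 0 and +55, each along y, 8.5 wide between 76-wide walls that reach 38 above the counter. Origin: centre of its underside, z up. The three plates stand in its slots in any order.
- bottle: green glass bottle, 64 dia x 190 tall; leave it; origin at its underside
- can: aluminium can, 66 dia x 115 tall; leave it; origin at its underside
- jar: glass jar with white lid, 70 dia x 100 tall; leave it; origin at its underside
- tape: upright-axis cardboard tape core, 90 dia x 40 tall; leave it; origin at its underside
- driver: screwdriver lying on the counter; leave it
- cup: black cup, 80 dia x 95 tall; leave it; origin at its underside
- knob_plate: wrong part: grey plate 110 x 56 x 6 with a round knob and no slots, standing on end in the rack (origin: centre of its back face)
- blank_plate: wrong part: bare grey plate 96 x 56 x 6, no handle, no slots, standing on end in the rack (origin: centre of its back face)
Not all that is in view belongs to the job. What is shaped like the cover but blue or red is not meant.

How it is judged:
On the way:
1. the cover lies flat on the counter, rib up, let go of and at rest (height (world z) of cover below 0.006 m and angle between cover's own z axis and vertical below 0.08 rad and linear speed of cover below 0.03 m/s and contact force between the fingers and cover below 0.1 N), for 0.2 s.
At the end, for the whole second after the job is handed in: The cover is clicked onto the box: both ends of its underside 37 to 42.5 mm above the counter (home is 40), its centre within 6 mm of the box's centre and its length within 0.1 rad of the box's, level within 0.08 rad, both hooks sprung back (below 0.03 rad), the cover at rest and let go of (z of end_a in the frame of box between 0.037 and 0.0425 m and z of end_b in the frame of box between 0.037 and 0.0425 m and horizontal distance between cover and box below 0.006 m and angle between the x axis of cover and the x axis of box, either way round below 0.1 rad and value of joint each of hook_a, hook_b below 0.03 rad and angle between cover's own z axis and vertical below 0.08 rad and contact force between the fingers and cover below 0.1 N and linear speed of cover below 0.02 m/s); the robot touches nothing.
It fails at once if the box is shoved with more than 60 N (contact force between cover and box above 60 N).
It fails at once if a bystander or another plate is moved by more than 30 mm (distance of any of bottle, can, jar, tape, driver, cup, knob_plate, blank_plate from where it was at the start of the episode above 0.03 m).
It also fails if it takes over 69 s, if anything falls off the work surface, if the arm or the gripper's body presses on something with over 40 N, if the wrist force passes 120 N, or if a joint passes its speed limit or range.

ROBOT

A 6-joint arm with a two-finger parallel gripper is mounted at the origin on the work surface. World frame = base frame: x ahead of the robot, y to its left, z up, the work surface at z = 0. Lengths are in m, angles in rad, forces in N, time in s.
With the tool pointing down it reaches from about 0.425 to 0.95 m from the base axis. Payload 3.5 kg.
Tool frame: the origin (TCP) lies on the centre line of the jaws, within the pads' length; the fingertips stand 25 mm ahead of it and the grasp point (between the pads) lies 6 mm ahead of it; y points along the fingers, z is the direction in which the jaws open and shut, and the axes are right-handed (so a half turn about y gives the same grasp; the last joint's range is limited). The gripper opens to 85 mm and grips with 20 to 120 N. Pads are 22 mm wide; open, the fingers measure 114 mm over their backs; the gripper's body (76 mm by 85 mm) begins 54 mm behind the grasp point. The pads swing forward as they close: fully open they stand 13 mm farther back than shut.
Start: joints at [1.096, 0.286, 1.577, -0, 1.279, -0.15], TCP at [0.215, 0.64, 0.256] pointing down, gripper open.
Joint ranges: [-2.77, 2.77], [-0.9, 2.22], [0.21, 2.48], [-1.53, 4.67], [0.24, 2.81], [-2.84, 2.84]. Speed limits (rad/s): [2.79, 2.79, 3.14, 3.14, 3.14, 3.14].

INTERFACE

Orientations are given as a unit quaternion [x, y, z, w].
In Python, from plant import ctrl gives the robot as it stands.
- The arm moves only by the tool arm_command, never from a script. Its argument "steps" is a list of rows, each an object with "hand": the opening, from 0 (shut) to 1 (fully open); "travel": the shift along the tool's x, y, z in units of 0.3 m (1.0 is 0.3 m), a list of three; "rotation": the turn, a rotation vector about the tool's x, y, z in units of 30 degrees (1.0 is 30 degrees), a list of three. A call has 1 to 20 rows; each row shifts and turns the pose as measured when the row begins, along the tool's axes as they then stand; what a row does not reach is not made up. A row lasts 1/8 s, in which the tool goes at most 62.5 mm and 10.7 degrees, less where a joint would pass 70% of its speed; a pose out of reach is approached as far as the arm can. A call with a number of a shift or a turn outside -1 to 1 is refused whole. A call with a gripper value outside its range is refused whole. The fingers move at their own pace and stop on an object; "grip_force" is the grip in N (left out, the last holds). Time passes only in rows, so rows that do not move let the fingers close. It gives the time, the measured TCP pose, the force and the opening at its end, in the units of the state.
- ctrl.get_state(): the state, without advancing time (a new reading comes with each control period).
- ctrl.read_camera(name): name is "scene" or "top" or "wrist"; returns (picture, depth): 420x560x3 uint8, blue, green, red; 420x560 float32, m along the optical axis (not along the pixel's ray), 0 where there is no reading.
- ctrl.camera_params(name): a dict with "fx", "fy", "cx", "cy" (pixels), "extrinsics" (4x4, takes a point from camera to world coordinates); the wrist camera has in their place "tool_from_camera" (4x4, takes a point from camera to tool coordinates, whose origin is the TCP and whose axes are the tool frame's). Camera axes: x right, y down, z forward; pixel columns grow to the right and rows downward; lengths in m; the calibration is good to about 2 mm. A picture is of the moment at which its call begins: read the wrist's pose just before it. camera_params takes no time and is no camera call.
- ctrl.sign_off(): hands the job in, once; it reports no verdict.
Trained networks look in the newest picture that a camera, given by its name, has taken for a name from the list of things; names that differ only in an ending like _2 or _b are one class to them, and where a whole thing is asked for, a point or a joint stands for the part that bears it (a point fixed in the world has none). Each returns a list of dicts, best first, with "score" (0 to 1); they miss things now and then, are a little off and sometimes report something else, mostly with a low value. They report only what shows in the picture. A call takes as long as a camera call. They do not tell look-alikes from the thing itself.
- ctrl.masks_of(camera, thing): "region" (420x560 bool, what is visible of it) and "at" ([column, row] in pixels, amid what is visible of it).
The state is a dict: "time": time; "qpos": joint angles; "dq": joint speeds; "joint_efforts": joint torques, N m; "eef_pos": TCP position; "tcp_rot": TCP orientation; "contact_force": force on the tool from outside, world axes, zero at the start; "wrist_torque": the same for the moment, N m; "opening": opening from 0.0 (shut) to 1.0 (fully open).
Only numpy, scipy, OpenCV 4.12 (cv2) and the standard library are available. Lean on these libraries where they do the work, as an engineer would, in place of code of your own. Each camera call takes 0.05 s, during which the arm holds its last target.

## Working session

There is one attempt and no reset: what is moved stays moved. The work goes in short steps, Python scripts to look and compute and a tool call to move; the robot and the scene stay as the last step left them, time stands still between calls to the robot, and variables do not carry over. Pictures are saved under pics/ and viewed, and the job is handed in when it is done.

Besides the shell and the picture viewer there is one more tool, called after "Emit:" by a JSON object that holds its "method" and its "body". arm_command: Moves the arm, as the interface text tells. Shifts and turns lie within -1 to 1; 1 stands for 0.3 m of shift or 30 degrees of turn. Its arguments: {"type":"object","properties":{"steps":{"type":"array","items":{"type":"object","properties":{"hand":{"type":"number"},"travel":{"type":"array","items":{"type":"number","minimum":-1,"maximum":1}},"rotation":{"type":"array","items":{"type":"number","minimum":-1,"maximum":1}}}}},"grip_force":{"type":"number"}},"required":["steps"]}

```bash
mkdir -p pics; ls
cat > h.py <<'E'
import numpy as np, cv2
from plant import ctrl
from scipy.spatial.transform import Rotation as R
def cloud(name,depth,T=None):
    p=ctrl.camera_params(name)
    v,u=np.mgrid[0:420,0:560]
    z=depth
    P=np.stack([(u-p['cx'])/p['fx']*z,(v-p['cy'])/p['fy']*z,z],-1)
    if T is None: T=np.array(p['extrinsics'])
    W=P@T[:3,:3].T+T[:3,3]
    W[depth<=0]=np.nan
    return W
def tool():
    s=ctrl.get_state(); T=np.eye(4); T[:3,:3]=R.from_quat(s['tcp_rot']).as_matrix(); T[:3,3]=s['eef_pos']; return s,T
def wristT(T): return T@np.array(ctrl.camera_params('wrist')['tool_from_camera'])
E
python3 - <<'E'
from h import *
for n in ['scene','top','wrist']:
    s,T=tool()
    im,d=ctrl.read_camera(n); cv2.imwrite(f'pics/{n}0.png',im); np.save(f'{n}0.npy',d)
    print(n,{k:np.round(v,3).tolist() for k,v in ctrl.camera_params(n).items()})
print(s)
for t in ['cover','box','rack','knob_plate']:
    for c in ['top','scene']:
        print(t,c,[(round(r['score'],2),r['at'],int(r['region'].sum())) for r in ctrl.masks_of(c,t)])
E
```

```text
pics
scene {'fx': 432.752, 'fy': 432.752, 'cx': 281.271, 'cy': 212.016, 'extrinsics': [[-0.249, 0.78, -0.574, 1.373], [0.969, 0.201, -0.146, 0.2], [0.002, -0.592, -0.806, 1.203], [0.0, 0.0, 0.0, 1.0]]}
top {'fx': 467.637, 'fy': 467.637, 'cx': 284.358, 'cy': 206.172, 'extrinsics': [[-0.026, -0.995, 0.092, 0.441], [-1.0, 0.027, 0.005, -0.016], [-0.007, -0.092, -0.996, 1.425], [0.0, 0.0, 0.0, 1.0]]}
wrist {'fx': 296.776, 'fy': 296.776, 'cx': 280.16, 'cy': 208.211, 'tool_from_camera': [[0.001, 0.947, 0.321, -0.083], [-0.0, -0.321, 0.947, -0.116], [1.0, -0.001, 0.0, 0.0], [0.0, 0.0, 0.0, 1.0]]}
{'time': 0.1, 'qpos': array([ 1.09597903e+00,  2.87100545e-01,  1.57801809e+00, -9.82173694e-06,
        1.27855918e+00, -1.50006188e-01]), 'dq': array([-0.00055503, -0.00164746, -0.00458779,  0.00151842, -0.00052281,
       -0.00112926]), 'joint_efforts': array([ 3.33554808e-04, -4.07298625e+01, -2.93697846e+01, -1.31644242e-04,
        3.45309702e-03, -3.88585207e-06]), 'eef_pos': array([0.21514706, 0.63923871, 0.25507655]), 'tcp_rot': array([ 0.69850442, -0.11455629,  0.11410944, -0.69709932]), 'contact_force': array([ 0.91145957, -0.04934798, -0.34464033]), 'wrist_torque': array([-0.00221376,  0.01348342,  0.04522373]), 'opening': 0.9994497741096021}
cover top [(0.7, [114.4, 207.2], 692), (0.63, [158.7, 226.6], 213), (0.59, [220.4, 213.7], 701)]
cover scene [(0.8, [438.2, 261.0], 635), (0.67, [340.2, 233.4], 498), (0.63, [396.6, 217.9], 298)]
box top [(0.75, [378.9, 217.9], 803)]
box scene [(0.73, [394.4, 221.6], 289), (0.57, [206.1, 194.4], 567)]
rack top [(0.79, [166.8, 232.9], 1394)]
rack scene [(0.96, [383.6, 242.6], 595)]
knob_plate top [(0.69, [158.7, 246.1], 49)]
knob_plate scene [(0.48, [401.3, 203.3], 211)]
```

View pics/top0.png

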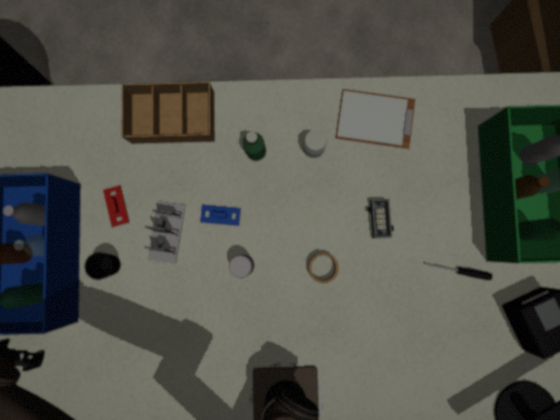

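View pics/scene0.png

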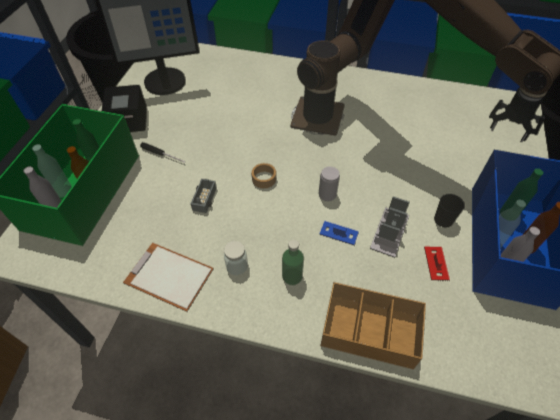

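Run:
```python
import cv2
a=cv2.imread('pics/top0.png')[150:310,70:270]; b=cv2.imread('pics/scene0.png')[160:310,300:500]
cv2.imwrite('pics/ct.png',cv2.resize(a,None,fx=4,fy=3.7,interpolation=2)); cv2.imwrite('pics/cs.png',cv2.resize(b,None,fx=4,fy=4,interpolation=2))
```

```text
(no output)
```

View pics/ct.png

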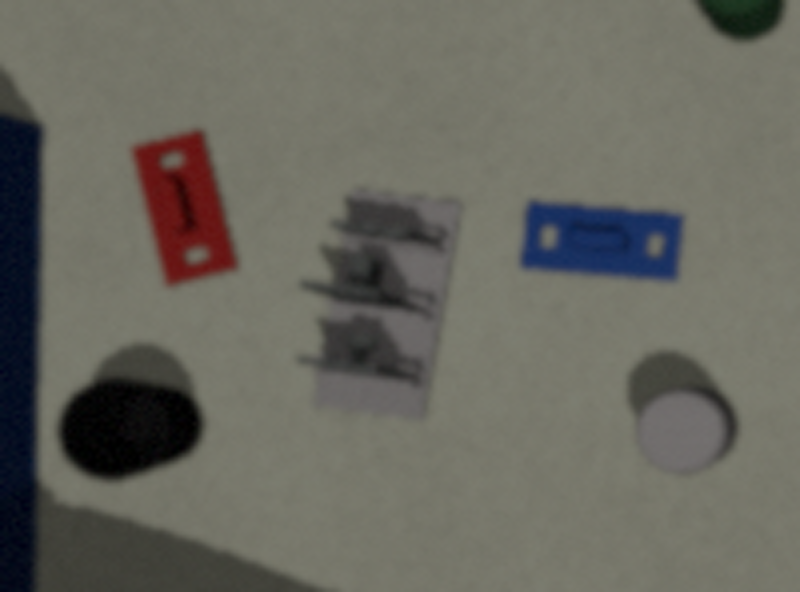

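View pics/cs.png

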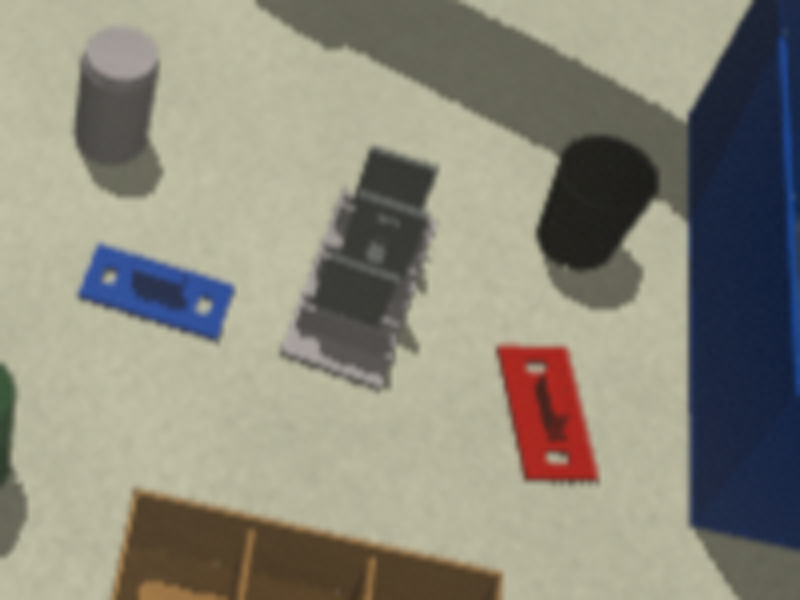

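Run:
```python
from h import *
for n in ['top','scene']:
    W=cloud(n,np.load(n+'0.npy'))
    if n=='top': sl=(slice(195,265),slice(135,195))
    else: sl=(slice(190,270),slice(360,420))
    P=W[sl].reshape(-1,3); P=P[np.isfinite(P[:,0])]
    print(n,len(P))
    # bin
    for lo,hi in [(.0,.015),(.03,.05),(.09,.108),(.108,.122),(.122,.15)]:
        Q=P[(P[:,2]>lo)&(P[:,2]<hi)]
        if len(Q): print(lo,len(Q),Q.min(0).round(3),Q.max(0).round(3))
    Q=P[P[:,2]>0.06]
    for q in Q[np.argsort(Q[:,0])][::max(1,len(Q)//60)]: print(q.round(3),end=' ')
    print()
    g=W[150:180,230:240].reshape(-1,3);print('ground',np.nanmedian(g,0))
W=cloud('top',np.load('top0.npy'))
for nm,(u,v) in dict(box=(379,218),cup=(100,262),can=(240,265),blue=(220,215),red=(116,206),bottle=(256,146)).items(): print(nm,W[v,u].round(3))
W=cloud('scene',np.load('scene0.npy'))
print('box',W[195,205])
```

```text
top 4186
0.0 2531 [0.404 0.266 0.   ] [0.62  0.449 0.015]
0.03 196 [0.436 0.303 0.031] [0.572 0.397 0.049]
0.09 66 [0.446 0.31  0.091] [0.563 0.376 0.108]
0.108 54 [0.448 0.325 0.108] [0.559 0.384 0.122]
0.122 54 [0.448 0.324 0.122] [0.516 0.38  0.134]
[0.445 0.331 0.065] [0.448 0.33  0.07 ] [0.448 0.331 0.121] [0.449 0.347 0.114] [0.451 0.337 0.119] [0.452 0.352 0.116] [0.452 0.365 0.118] [0.455 0.356 0.121] [0.455 0.357 0.067] [0.455 0.376 0.119] [0.458 0.354 0.067] [0.458 0.37  0.119] [0.458 0.384 0.121] [0.461 0.382 0.116] [0.466 0.345 0.067] [0.466 0.359 0.069] [0.469 0.354 0.077] [0.472 0.344 0.07 ] [0.472 0.358 0.073] [0.475 0.351 0.076] [0.5   0.326 0.074] [0.502 0.329 0.105] [0.503 0.326 0.074] [0.504 0.326 0.128] [0.504 0.358 0.063] [0.505 0.326 0.086] [0.506 0.326 0.129] [0.507 0.335 0.126] [0.507 0.349 0.126] [0.508 0.357 0.117] [0.509 0.33  0.134] [0.51  0.338 0.127] [0.51  0.351 0.128] [0.51  0.362 0.128] [0.513 0.351 0.129] [0.513 0.369 0.133] [0.513 0.375 0.131] [0.515 0.354 0.088] [0.516 0.368 0.127] [0.517 0.345 0.088] [0.518 0.344 0.071] [0.52  0.343 0.084] [0.523 
[... 1562 characters left out ...]
] [0.519 0.378 0.127] [0.52  0.372 0.089] [0.521 0.36  0.086] [0.525 0.358 0.081] [0.535 0.355 0.088] [0.541 0.344 0.081] [0.556 0.32  0.099] [0.558 0.312 0.093] [0.559 0.326 0.104] [0.559 0.338 0.104] [0.56  0.343 0.08 ] [0.56  0.318 0.082] [0.561 0.326 0.075] [0.562 0.341 0.076] [0.562 0.34  0.065] [0.563 0.33  0.084] [0.563 0.336 0.087] [0.564 0.344 0.091] [0.565 0.352 0.084] [0.565 0.363 0.105] [0.566 0.334 0.096] [0.566 0.36  0.09 ] [0.568 0.363 0.076] 
ground [ 0.34407907 -0.24444612 -0.00290655]
box [ 0.528 -0.293  0.02 ]
cup [0.418 0.551 0.009]
can [0.401 0.118 0.115]
blue [0.548 0.182 0.039]
red [0.585 0.5   0.02 ]
bottle [0.731 0.065 0.14 ]
box [ 0.52714513 -0.28998477  0.02125071]
```

```bash
cat >> h.py <<'E'
def plan(T,Tg,nmax=None,dmax=0.05,rmax=9.0):
    """rows (travel,rotation) going straight from T to Tg, in tool axes/units"""
    d=Tg[:3,3]-T[:3,3]; rv=R.from_matrix(T[:3,:3].T@Tg[:3,:3]).as_rotvec()
    ang=np.degrees(np.linalg.norm(rv))
    n=int(max(1,np.ceil(np.linalg.norm(d)/dmax),np.ceil(ang/rmax)))
    print('n',n,'dist',np.linalg.norm(d).round(4),'ang',ang.round(2))
    Rk=T[:3,:3].copy(); 
    for k in range(n):
        t=Rk.T@(d/n)/0.3; r=np.degrees(rv/n)/30
        print({'travel':np.round(t,3).tolist(),'rotation':np.round(r,3).tolist()})
        Rk=Rk@R.from_rotvec(rv/n).as_matrix()
def pose(p,ydir,zdir):
    y=np.array(ydir,float);y/=np.linalg.norm(y);z=np.array(zdir,float);z-=y*(z@y);z/=np.linalg.norm(z)
    T=np.eye(4);T[:3,:3]=np.c_[np.cross(y,z),y,z];T[:3,3]=p;return T
E
python3 - <<'E'
from h import *
s,T=tool(); print(T.round(3)); print(wristT(T).round(3))
W=cloud('top',np.load('top0.npy'))
from math import *
# obstacles
for nm,(u,v) in dict(tape=(322,252),tape2=(322,280),jar=(315,140),can=(240,265)).items(): print(nm,W[v-1:v+2,u-1:u+2].reshape(-1,3)[4].round(3))
# rack: fit plate tops
P=W[195:265,135:195].reshape(-1,3);S=cloud('scene',np.load('scene0.npy'))[190:270,360:420].reshape(-1,3)
for n,P in (('t',P),('s',S)):
  for nm,lo,hi in (('knob',.44,.467),('cov',.5,.525),('blank',.548,.572)):
    Q=P[(P[:,0]>lo)&(P[:,0]<hi)&(P[:,2]>.092)]
    c=Q.mean(0); k=np.polyfit(Q[:,1],Q[:,0],1)
    print(n,nm,len(Q),c.round(4),k.round(3),Q.min(0).round(3),Q.max(0).round(3))
E
```

```text
[[ 0.948 -0.     0.319  0.215]
 [-0.319 -0.     0.948  0.64 ]
 [ 0.    -1.    -0.     0.256]
 [ 0.     0.     0.     1.   ]]
[[ 0.32   0.897  0.304  0.137]
 [ 0.947 -0.303 -0.102  0.667]
 [ 0.     0.321 -0.947  0.372]
 [ 0.     0.     0.     1.   ]]
tape [ 0.431 -0.12   0.004]
tape2 [ 0.349 -0.114  0.038]
jar [ 0.754 -0.103  0.096]
can [0.401 0.118 0.115]
t knob 48 [0.4532 0.3553 0.1178] [0.165 0.395] [0.446 0.329 0.096] [0.461 0.384 0.124]
t cov 73 [0.5094 0.3496 0.1196] [0.174 0.448] [0.502 0.324 0.092] [0.52  0.381 0.134]
t blank 46 [0.5566 0.3358 0.1044] [0.177 0.497] [0.55  0.311 0.093] [0.563 0.364 0.11 ]
s knob 107 [0.4581 0.3593 0.1066] [0.166 0.398] [0.449 0.332 0.092] [0.464 0.387 0.12 ]
s cov 145 [0.5143 0.3545 0.1121] [0.16  0.458] [0.506 0.327 0.092] [0.523 0.382 0.13 ]
s blank 58 [0.5617 0.339  0.1004] [0.16  0.508] [0.555 0.312 0.092] [0.569 0.367 0.108]
```

Run:
```python
from h import *
W=cloud('top',np.load('top0.npy')); print('crate max z',np.nanmax(W[175:335,0:80,2]))
s,T=tool()
T[2,3]+=0.08
n=np.array([.986,-.165,0]); t=np.array([.165,.986,0])
Tg=pose([.565,.343,.29],[0,0,-1],-t)
q=R.from_matrix(T[:3,:3].T@Tg[:3,:3]).as_rotvec(); print(np.degrees(q))
plan(T,Tg,rmax=9.7)
```

```text
crate max z 0.22837316244584804
[1.22293598e-04 1.70890794e+02 2.26147047e-03]
n 18 dist 0.4609 ang 170.89
{'travel': [0.079, 0.009, -0.031], 'rotation': [0.0, 0.316, 0.0]}
{'travel': [0.083, 0.009, -0.018], 'rotation': [0.0, 0.316, 0.0]}
{'travel': [0.085, 0.009, -0.004], 'rotation': [0.0, 0.316, 0.0]}
{'travel': [0.084, 0.009, 0.01], 'rotation': [0.0, 0.316, 0.0]}
{'travel': [0.082, 0.009, 0.024], 'rotation': [0.0, 0.316, 0.0]}
{'travel': [0.076, 0.009, 0.037], 'rotation': [0.0, 0.316, 0.0]}
{'travel': [0.069, 0.009, 0.049], 'rotation': [0.0, 0.316, 0.0]}
{'travel': [0.06, 0.009, 0.06], 'rotation': [0.0, 0.316, 0.0]}
{'travel': [0.05, 0.009, 0.069], 'rotation': [0.0, 0.316, 0.0]}
{'travel': [0.038, 0.009, 0.076], 'rotation': [0.0, 0.316, 0.0]}
{'travel': [0.025, 0.009, 0.081], 'rotation': [0.0, 0.316, 0.0]}
{'travel': [0.011, 0.009, 0.084], 'rotation': [0.0, 0.316, 0.0]}
{'travel': [-0.003, 0.009, 0.085], 'rotation': [0.0, 0.316, 0.0]}
{'travel': [-0.017, 0.009, 0.083], 'rotation': [0.0, 0.316, 0.0]}
{'travel': [-0.031, 0.009, 0.079], 'rotation': [0.0, 0.316, 0.0]}
{'travel': [-0.043, 0.009, 0.073], 'rotation': [0.0, 0.316, 0.0]}
{'travel': [-0.055, 0.009, 0.065], 'rotation': [0.0, 0.316, 0.0]}
{'travel': [-0.065, 0.009, 0.055], 'rotation': [0.0, 0.316, 0.0]}
```

Candidates for the cover in the top picture are the blue decoy (220,215), the red decoy (116,206), and three grey plates in the rack: far (165,209), middle (163,223) and near (160,243). By height the middle plate (~128 mm, with a ~28 mm protrusion that matches the rib) is the cover. I'll check it close up with the wrist camera.

Emit:
{"method": "arm_command", "body": {"steps": [{"hand": 1, "travel": [0, -0.13, 0], "rotation": [0, 0, 0]}, {"hand": 1, "travel": [0, -0.13, 0], "rotation": [0, 0, 0]}, {"hand": 0.5, "travel": [0.079, 0.009, -0.031], "rotation": [0, 0.316, 0]}, {"hand": 0.5, "travel": [0.083, 0.009, -0.018], "rotation": [0, 0.316, 0]}, {"hand": 0.5, "travel": [0.085, 0.009, -0.004], "rotation": [0, 0.316, 0]}, {"hand": 0.5, "travel": [0.084, 0.009, 0.01], "rotation": [0, 0.316, 0]}, {"hand": 0.5, "travel": [0.082, 0.009, 0.024], "rotation": [0, 0.316, 0]}, {"hand": 0.5, "travel": [0.076, 0.009, 0.037], "rotation": [0, 0.316, 0]}, {"hand": 0.5, "travel": [0.069, 0.009, 0.049], "rotation": [0, 0.316, 0]}, {"hand": 0.5, "travel": [0.06, 0.009, 0.06], "rotation": [0, 0.316, 0]}, {"hand": 0.5, "travel": [0.05, 0.009, 0.069], "rotation": [0, 0.316, 0]}, {"hand": 0.5, "travel": [0.038, 0.009, 0.076], "rotation": [0, 0.316, 0]}, {"hand": 0.5, "travel": [0.025, 0.009, 0.081], "rotation": [0, 0.316, 0]}, {"hand": 0.5, "travel": [0.011, 0.009, 0.084], "rotation": [0, 0.316, 0]}, {"hand": 0.5, "travel": [-0.003, 0.009, 0.085], "rotation": [0, 0.316, 0]}, {"hand": 0.5, "travel": [-0.017, 0.009, 0.083], "rotation": [0, 0.316, 0]}, {"hand": 0.5, "travel": [-0.031, 0.009, 0.079], "rotation": [0, 0.316, 0]}, {"hand": 0.5, "travel": [-0.043, 0.009, 0.073], "rotation": [0, 0.316, 0]}, {"hand": 0.5, "travel": [-0.055, 0.009, 0.065], "rotation": [0, 0.316, 0]}, {"hand": 0.5, "travel": [-0.065, 0.009, 0.055], "rotation": [0, 0.316, 0]}]}}

```text
time: 3.05
eef_pos: [0.561, 0.3196, 0.2896]
tcp_rot: [0.092, 0.703, -0.7, -0.09]
contact_force: [0.6, 0.0, -0.8]
opening: 0.503
```

Run:
```python
from h import *
s,T=tool(); print(s['time'],s['qpos'].round(4),s['eef_pos'].round(4)); print(T.round(3)); print(s['contact_force'],s['opening'])
im,d=ctrl.read_camera('wrist'); cv2.imwrite('pics/w1.png',im); np.savez('w1.npz',d=d,T=T,q=s['qpos'])
```

```text
3.05 [3.6020e-01 1.9670e-01 1.6228e+00 2.1000e-03 1.3167e+00 2.1884e+00] [0.561  0.3196 0.2896]
[[-0.967  0.004 -0.255  0.561]
 [ 0.255  0.004 -0.967  0.32 ]
 [-0.003 -1.    -0.005  0.29 ]
 [ 0.     0.     0.     1.   ]]
[ 0.59421919  0.02596074 -0.84587773] 0.5026933828314907
```

View pics/w1.png

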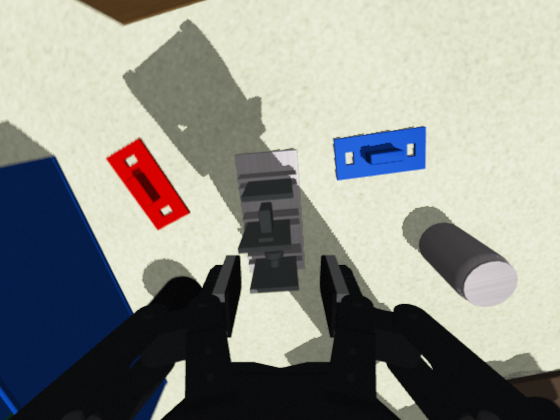

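Run:
```python
from h import *
im=cv2.imread('pics/w1.png'); cv2.imwrite('pics/w1c.png',cv2.resize(im[140:300,215:325],None,fx=5,fy=3.7,interpolation=2))
z=np.load('w1.npz'); W=cloud('wrist',z['d'],wristT(z['T']))
for u,v in [(266,190),(266,206),(266,215),(266,222),(255,235),(255,225),(285,235),(255,200),(275,275)]: print(u,v,W[v,u].round(4))
sl=W[140:300,225:315].reshape(-1,3); 
Q=sl[(sl[:,2]>.1)&(sl[:,2]<.14)]
# along n
n=np.array([.986,-.165,0]); 
h=Q@n; print(np.histogram(h,bins=np.arange(.36,.54,.005)))
```

```text
266 190 [0.5598 0.3381 0.0797]
266 206 [0.537  0.3453 0.065 ]
266 215 [0.5325 0.3455 0.0849]
266 222 [0.5248 0.3476 0.0864]
255 235 [0.5133 0.364  0.0888]
255 225 [0.5112 0.3681 0.0498]
285 235 [0.5079 0.3295 0.0969]
255 200 [0.5578 0.3497 0.1024]
275 275 [0.4548 0.3558 0.0863]
(array([  0,   0,   0,   0,   1, 207, 347,   0,   0,   0,   0,   0,   0,
         0,   0,   0, 190, 556,   0,   0,   0,   0,   0,   0,   0,   0,
       207,  93,   0,   0,   0,   0,   0,   0,   0,   0]), array([0.36 , 0.365, 0.37 , 0.375, 0.38 , 0.385, 0.39 , 0.395, 0.4  ,
       0.405, 0.41 , 0.415, 0.42 , 0.425, 0.43 , 0.435, 0.44 , 0.445,
       0.45 , 0.455, 0.46 , 0.465, 0.47 , 0.475, 0.48 , 0.485, 0.49 ,
       0.495, 0.5  , 0.505, 0.51 , 0.515, 0.52 , 0.525, 0.53 , 0.535,
       0.54 ]))
```

View pics/w1c.png

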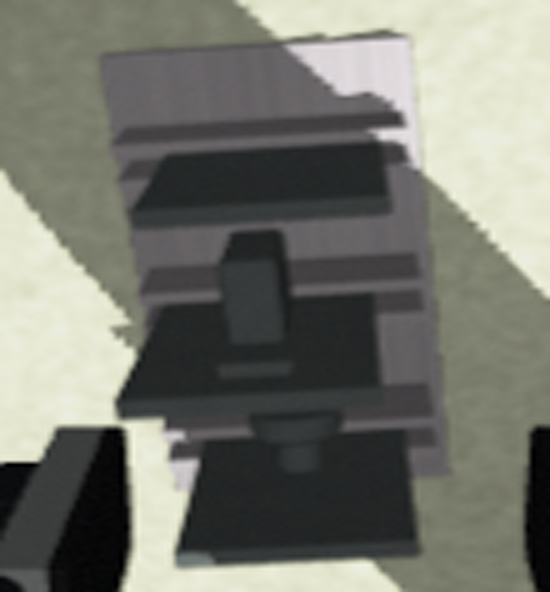

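The crop shows that the middle plate has the long rib and a slot, so it is the cover. The near plate has a round knob and the far one is bare. Next I measure the plate plane and the rib.

```bash
cat > meas.py <<'E'
from h import *
z=np.load('w1.npz'); W=cloud('wrist',z['d'],wristT(z['T'])).reshape(-1,3)
S=cloud('scene',np.load('scene0.npy')).reshape(-1,3); Tp=cloud('top',np.load('top0.npy')).reshape(-1,3)
n0=np.array([.986,-.165,0]);t0=np.array([.165,.986,0])
for nm,A in (('wrist',W),('scene',S),('top',Tp)):
    A=A[np.isfinite(A[:,0])]; h=A@n0;
    P=A[(abs(h-.449)<.010)&(A[:,2]>.05)&(A[:,2]<.123)&(abs(A[:,1]-.35)<.04)]
    if nm!='top':
        M=np.c_[P[:,1],P[:,2],np.ones(len(P))]
        for _ in range(4):
            c,*_r=np.linalg.lstsq(M,P[:,0],rcond=None); r=P[:,0]-M@c; k=abs(r)<.003; P,M=P[k],M[k]
        print(nm,'front plane x=%.4f y+%.4f z+%.4f'%tuple(c),len(P),'rms',r.std(),'yaw',np.arctan(-c[0]),'lean',c[1])
        print('  x at y=.347,z=.075',c@[.347,.075,1])
    P=A[(h>.455)&(h<.486)&(A[:,2]>.045)&(A[:,2]<.1)&(abs(A@t0-.43)<.04)]
    if len(P): print(nm,'rib n',(P@n0).min(),(P@n0).max(),'t',np.percentile(P@t0,[1,5,50,95,99]).round(4),'z',np.percentile(P[:,2],[1,5,50,95,99]).round(4),len(P))
    P=A[(abs(h-.449)<.010)&(A[:,2]>.05)&(abs(A@t0-.43)<.05)]; print('  plate t',np.percentile(P@t0,[.5,2,98,99.5]).round(4), 'zmax',P[:,2].max())
E
python3 meas.py
```

```text
wrist front plane x=0.1711 y+0.0566 z+0.4456 915 rms 0.00045315150081819746 yaw -0.16946337504643694 lean 0.05657181328650063
  x at y=.347,z=.075 0.5092280962608121
wrist rib n 0.4550433282770108 0.4734089506421383 t [0.4234 0.4235 0.4294 0.4363 0.4369] z [0.0476 0.0522 0.0852 0.0872 0.0878] 302
  plate t [0.4028 0.4036 0.4574 0.4583] zmax 0.12811824475746508
scene front plane x=0.1712 y+0.0698 z+0.4468 189 rms 0.0012815122045447011 yaw -0.1695729241107921 lean 0.06977960142109918
  x at y=.347,z=.075 0.5113974046610883
scene rib n 0.45592316310213477 0.4775551279633831 t [0.4274 0.4279 0.4333 0.4395 0.44  ] z [0.0793 0.0809 0.0866 0.0907 0.0909] 31
  plate t [0.4066 0.4075 0.4608 0.4617] zmax 0.13005871411097703
top rib n 0.45502902505097076 0.4732941924602352 t [0.4236 0.4241 0.4262 0.4372 0.438 ] z [0.0508 0.0527 0.086  0.0923 0.0941] 53
  plate t [0.4028 0.4032 0.4584 0.4602] zmax 0.13365232479114608
```

```bash
cat > m2.py <<'E'
from h import *
z=np.load('w1.npz'); A=cloud('wrist',z['d'],wristT(z['T'])).reshape(-1,3);A=A[np.isfinite(A[:,0])]
n=np.array([.9857,-.1687,0]);t=np.array([.1687,.9857,0])
h=A@n; tt=A@t
for nm,c0 in (('cover',.447),('blank',.492)):
    P=A[(abs(h-c0)<.010)&(A[:,2]>.05)&(abs(tt-.43)<.05)]
    # front-face only z below top
    M=np.c_[P[:,2]-.075,np.ones(len(P))];y=P@n
    for _ in range(5):
        c,*_r=np.linalg.lstsq(M,y,rcond=None); r=y-M@c;k=abs(r)<.002;M,y=M[k],y[k]
    print(nm,c.round(4),len(y),'t range',np.percentile(P@t,[1,99]).round(4),'z',P[:,2].max())
E
python3 m2.py
```

```text
cover [0.0458 0.4435] 980 t range [0.4048 0.4597] z 0.12811824475746508
blank [0.0021 0.4948] 2120 t range [0.3872 0.4642] z 0.3452244848217366
```

```bash
cat > m3.py <<'E'
from h import *
import sys
n=np.array([.9857,-.1687,0]);t=np.array([.1687,.9857,0]);k=np.array([0,0,1.])
th=np.radians(15); a=-(np.sin(th)*n+np.cos(th)*k)
G=.4615*n+.432*t+.077*k
back=float(sys.argv[1])
s,T=tool(); Tg=pose(G-(.006+back)*a,a,-t); print(T.round(3),Tg.round(3),s['qpos'].round(3),s['contact_force'].round(1))
plan(T,Tg,dmax=float(sys.argv[2]))
E
python3 m3.py .12 .04
```

```text
[[-0.965  0.005 -0.261  0.563]
 [ 0.261  0.002 -0.965  0.317]
 [-0.005 -1.    -0.003  0.289]
 [ 0.     0.     0.     1.   ]] [[-0.952 -0.255 -0.169  0.56 ]
 [ 0.163  0.044 -0.986  0.342]
 [ 0.259 -0.966  0.     0.199]
 [ 0.     0.     0.     1.   ]] [ 0.356  0.198  1.622 -0.     1.316  2.191] [ 1.  -1.6 -0.4]
n 3 dist 0.0938 ang 16.21
{'travel': [0.011, 0.1, -0.026], 'rotation': [0.01, -0.06, -0.17]}
{'travel': [0.001, 0.101, -0.027], 'rotation': [0.01, -0.06, -0.17]}
{'travel': [-0.008, 0.1, -0.027], 'rotation': [0.01, -0.06, -0.17]}
```

Emit:
{"method": "arm_command", "body": {"steps": [{"hand": 0.35, "travel": [0.011, 0.1, -0.026], "rotation": [0.01, -0.06, -0.17]}, {"hand": 0.35, "travel": [0.001, 0.101, -0.027], "rotation": [0.01, -0.06, -0.17]}, {"hand": 0.35, "travel": [-0.008, 0.1, -0.027], "rotation": [0.01, -0.06, -0.17]}, {"hand": 0.35, "travel": [0, 0, 0], "rotation": [0, 0, 0]}]}}

```text
time: 3.6
eef_pos: [0.5608, 0.3428, 0.1984]
tcp_rot: [-0.036, 0.707, -0.69, -0.151]
contact_force: [0.6, -0.2, 0.3]
opening: 0.348
```

```bash
python3 m3.py .12 .04; python3 m3.py 0 .035
python3 - <<'E'
from h import *
s,T=tool()
im,d=ctrl.read_camera('wrist'); cv2.imwrite('pics/w2.png',im); np.savez('w2.npz',d=d,T=T,q=s['qpos'])
E
sed 's/w1.npz/w2.npz/' m2.py > m2b.py; python3 m2b.py
```

```text
[[-0.952 -0.26  -0.165  0.561]
 [ 0.158  0.046 -0.986  0.343]
 [ 0.264 -0.965 -0.002  0.198]
 [ 0.     0.     0.     1.   ]] [[-0.952 -0.255 -0.169  0.56 ]
 [ 0.163  0.044 -0.986  0.342]
 [ 0.259 -0.966  0.     0.199]
 [ 0.     0.     0.     1.   ]] [0.349 0.4   1.555 0.134 1.421 2.049] [ 0.6 -0.2  0.3]
n 1 dist 0.001 ang 0.4
{'travel': [0.003, -0.0, 0.001], 'rotation': [0.002, 0.009, 0.01]}
[[-0.952 -0.26  -0.165  0.561]
 [ 0.158  0.046 -0.986  0.343]
 [ 0.264 -0.965 -0.002  0.198]
 [ 0.     0.     0.     1.   ]] [[-0.952 -0.255 -0.169  0.529]
 [ 0.163  0.044 -0.986  0.348]
 [ 0.259 -0.966  0.     0.083]
 [ 0.     0.     0.     1.   ]] [0.349 0.4   1.555 0.134 1.421 2.049] [ 0.6 -0.2  0.3]
n 4 dist 0.1199 ang 0.4
{'travel': [0.0, 0.1, 0.0], 'rotation': [0.001, 0.002, 0.002]}
{'travel': [0.0, 0.1, 0.0], 'rotation': [0.001, 0.002, 0.002]}
{'travel': [0.0, 0.1, 0.0], 'rotation': [0.001, 0.002, 0.002]}
{'travel': [0.001, 0.1, 0.0], 'rotation': [0.001, 0.002, 0.002]}
cover [0.0542 0.4434] 2909 t range [0.4051 0.4597] z 0.12766171487992684
blank [0.0125 0.4949] 5129 t range [0.3849 0.479 ] z 0.2497175814706632
```

View pics/w2.png

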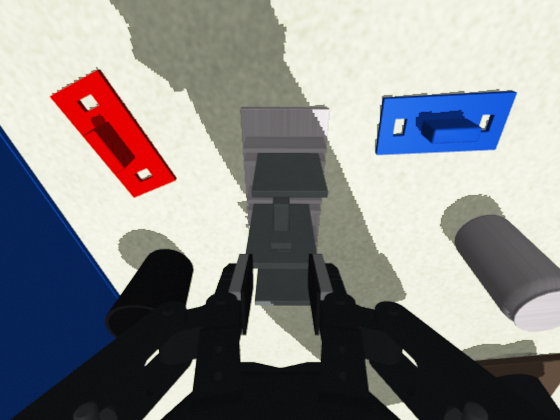

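The rib (281,212) is centred between the fingers (242 and 318) and the new fit agrees with the first. I descend along the tool axis.

Emit:
{"method": "arm_command", "body": {"steps": [{"hand": 0.35, "travel": [0.003, 0.1, 0.001], "rotation": [0.001, 0.008, 0.01]}, {"hand": 0.35, "travel": [0, 0.1, 0]}, {"hand": 0.35, "travel": [0, 0.1, 0]}, {"hand": 0.35, "travel": [0, 0.08, 0]}]}}

```text
$.steps[1]: bad value
```

```bash
python3 m3.py 0 .035
python3 - <<'E'
from h import *
im,d=ctrl.read_camera('wrist'); cv2.imwrite('pics/w3.png',im[100:400,150:420].repeat(2,0).repeat(2,1))
E
```

```text
[[-0.953 -0.256 -0.165  0.562]
 [ 0.158  0.047 -0.986  0.343]
 [ 0.26  -0.966 -0.004  0.201]
 [ 0.     0.     0.     1.   ]] [[-0.952 -0.255 -0.169  0.529]
 [ 0.163  0.044 -0.986  0.348]
 [ 0.259 -0.966  0.     0.083]
 [ 0.     0.     0.     1.   ]] [0.349 0.397 1.554 0.133 1.421 2.049] [-1.4  0.1  0. ]
n 4 dist 0.1226 ang 0.35
{'travel': [0.001, 0.102, 0.001], 'rotation': [0.002, 0.002, 0.001]}
{'travel': [0.001, 0.102, 0.001], 'rotation': [0.002, 0.002, 0.001]}
{'travel': [0.001, 0.102, 0.001], 'rotation': [0.002, 0.002, 0.001]}
{'travel': [0.001, 0.102, 0.001], 'rotation': [0.002, 0.002, 0.001]}
```

View pics/w3.png

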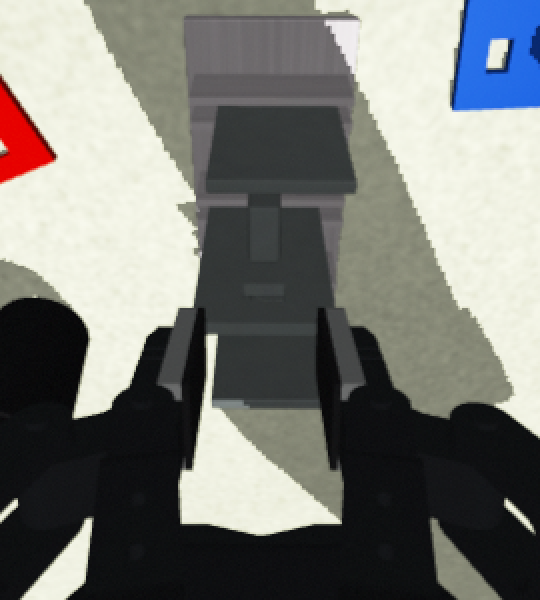

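The call was refused and nothing moved, because every row needs all its fields.

Emit:
{"method": "arm_command", "body": {"steps": [{"hand": 0.35, "travel": [0.003, 0.1, 0.001], "rotation": [0.001, 0.008, 0.01]}, {"hand": 0.35, "travel": [0, 0.1, 0], "rotation": [0, 0, 0]}, {"hand": 0.35, "travel": [0, 0.1, 0], "rotation": [0, 0, 0]}, {"hand": 0.35, "travel": [0, 0.08, 0], "rotation": [0, 0, 0]}]}}

```text
time: 4.2
eef_pos: [0.5392, 0.3517, 0.1054]
tcp_rot: [-0.021, 0.713, -0.687, -0.138]
contact_force: [0.6, 0.1, 0.3]
opening: 0.352
```

```bash
python3 m3.py 0 .035
python3 - <<'E'
from h import *
im,d=ctrl.read_camera('wrist'); cv2.imwrite('pics/w4.png',im[100:400,150:420].repeat(2,0).repeat(2,1))
E
```

```text
[[-0.961 -0.22  -0.168  0.539]
 [ 0.16   0.055 -0.986  0.352]
 [ 0.226 -0.974 -0.017  0.105]
 [ 0.     0.     0.     1.   ]] [[-0.952 -0.255 -0.169  0.529]
 [ 0.163  0.044 -0.986  0.348]
 [ 0.259 -0.966  0.     0.083]
 [ 0.     0.     0.     1.   ]] [0.374 0.452 1.665 0.141 1.216 2.05 ] [0.6 0.1 0.3]
n 1 dist 0.025 ang 2.16
{'travel': [0.012, 0.08, 0.02], 'rotation': [0.032, 0.01, -0.064]}
```

View pics/w4.png

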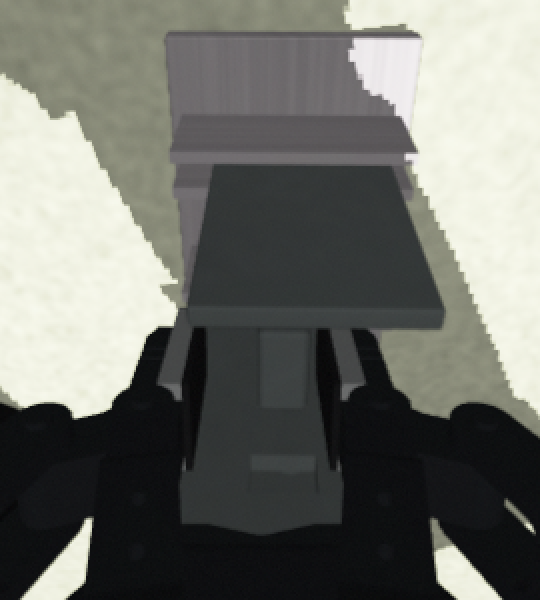

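Emit:
{"method": "arm_command", "body": {"steps": [{"hand": 0.35, "travel": [0.006, 0.02, 0.018], "rotation": [0.03, 0.01, -0.064]}, {"hand": 0.35, "travel": [0.004, 0.03, 0.002], "rotation": [0, 0, 0]}, {"hand": 0.35, "travel": [0, 0, 0], "rotation": [0, 0, 0]}]}}

```text
time: 4.62
eef_pos: [0.5313, 0.3471, 0.0929]
tcp_rot: [-0.032, 0.707, -0.69, -0.151]
contact_force: [-0.6, 0.8, 0.5]
opening: 0.351
```

```bash
python3 m3.py 0 .035
python3 - <<'E'
from h import *
im,d=ctrl.read_camera('wrist'); cv2.imwrite('pics/w5.png',im[100:400,150:420].repeat(2,0).repeat(2,1))
E
```

```text
[[-0.952 -0.254 -0.168  0.531]
 [ 0.163  0.044 -0.986  0.347]
 [ 0.258 -0.966 -0.001  0.093]
 [ 0.     0.     0.     1.   ]] [[-0.952 -0.255 -0.169  0.529]
 [ 0.163  0.044 -0.986  0.348]
 [ 0.259 -0.966  0.     0.083]
 [ 0.     0.     0.     1.   ]] [0.371 0.467 1.673 0.142 1.229 2.048] [-0.6  0.8  0.5]
n 1 dist 0.0104 ang 0.06
{'travel': [-0.002, 0.034, -0.001], 'rotation': [0.002, 0.001, -0.001]}
```

View pics/w5.png

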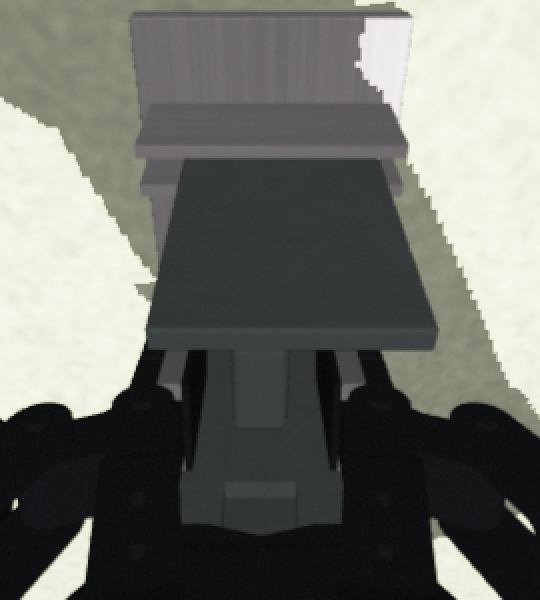

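Now the rib is centred (260 between 200 and 320). I go down the last few millimetres and close.

Emit:
{"method": "arm_command", "body": {"steps": [{"hand": 0.35, "travel": [-0.002, 0.032, 0], "rotation": [0, 0, 0]}, {"hand": 0.35, "travel": [0, 0, 0], "rotation": [0, 0, 0]}, {"hand": 0, "travel": [0, 0, 0], "rotation": [0, 0, 0]}, {"hand": 0, "travel": [0, 0, 0], "rotation": [0, 0, 0]}, {"hand": 0, "travel": [0, 0, 0], "rotation": [0, 0, 0]}, {"hand": 0, "travel": [0, 0, 0], "rotation": [0, 0, 0]}], "grip_force": 60}}

```text
time: 5.42
eef_pos: [0.5308, 0.3479, 0.0848]
tcp_rot: [-0.031, 0.707, -0.69, -0.15]
contact_force: [0.1, 0.2, 0.7]
opening: 0.152
```

```bash
python3 m3.py 0 .035
python3 - <<'E'
from h import *
s,T=tool(); print(s['opening'])
U=np.eye(4);U[:]=T;U[2,3]+=.04; plan(T,U,dmax=.02)
E
```

```text
[[-0.953 -0.251 -0.169  0.531]
 [ 0.162  0.046 -0.986  0.348]
 [ 0.255 -0.967 -0.003  0.085]
 [ 0.     0.     0.     1.   ]] [[-0.952 -0.255 -0.169  0.529]
 [ 0.163  0.044 -0.986  0.348]
 [ 0.259 -0.966  0.     0.083]
 [ 0.     0.     0.     1.   ]] [0.372 0.476 1.677 0.143 1.213 2.047] [0.1 0.2 0.7]
n 1 dist 0.0025 ang 0.26
{'travel': [0.003, 0.008, 0.002], 'rotation': [0.005, 0.001, -0.007]}
0.1522036630360301
n 3 dist 0.04 ang 0.0
{'travel': [0.011, -0.043, -0.0], 'rotation': [0.0, 0.0, 0.0]}
{'travel': [0.011, -0.043, -0.0], 'rotation': [0.0, 0.0, 0.0]}
{'travel': [0.011, -0.043, -0.0], 'rotation': [0.0, 0.0, 0.0]}
```

Emit:
{"method": "arm_command", "body": {"steps": [{"hand": 0, "travel": [0.011, -0.043, 0], "rotation": [0, 0, 0]}, {"hand": 0, "travel": [0.011, -0.043, 0], "rotation": [0, 0, 0]}, {"hand": 0, "travel": [0.011, -0.043, 0], "rotation": [0, 0, 0]}, {"hand": 0, "travel": [0.016, -0.065, 0], "rotation": [0, 0, 0]}, {"hand": 0, "travel": [0.025, -0.1, 0], "rotation": [0, 0, 0]}, {"hand": 0, "travel": [0.025, -0.1, 0], "rotation": [0, 0, 0]}, {"hand": 0, "travel": [0, 0, 0], "rotation": [0, 0, 0]}]}}

```text
time: 6.3
eef_pos: [0.533, 0.3475, 0.2169]
tcp_rot: [-0.03, 0.708, -0.69, -0.148]
contact_force: [0.2, 0.3, -0.9]
opening: 0.149
```

Run:
```python
from h import *
s,T=tool(); print(T.round(3),s['qpos'].round(3),s['opening'],s['contact_force'])
im,d=ctrl.read_camera('wrist'); cv2.imwrite('pics/w6.png',im); np.savez('w6.npz',d=d,T=T,q=s['qpos'])
im,d=ctrl.read_camera('scene'); cv2.imwrite('pics/s6.png',im[130:310,260:500].repeat(3,0).repeat(3,1)); np.save('scene6.npy',d)
```

```text
[[-0.954 -0.246 -0.169  0.533]
 [ 0.162  0.047 -0.986  0.347]
 [ 0.251 -0.968 -0.005  0.217]
 [ 0.     0.     0.     1.   ]] [0.371 0.33  1.609 0.135 1.42  2.075] 0.149318330701135 [ 0.20929163  0.30017317 -0.94632768]
```

View pics/w6.png

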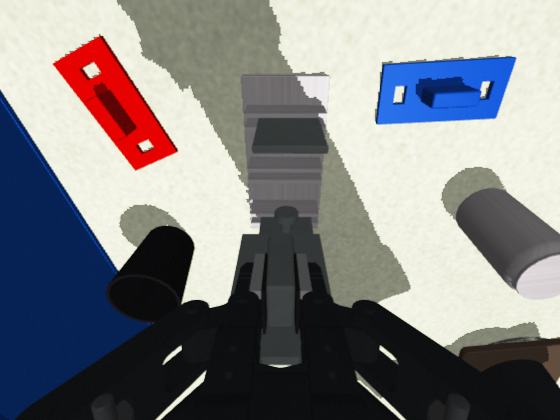

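View pics/s6.png

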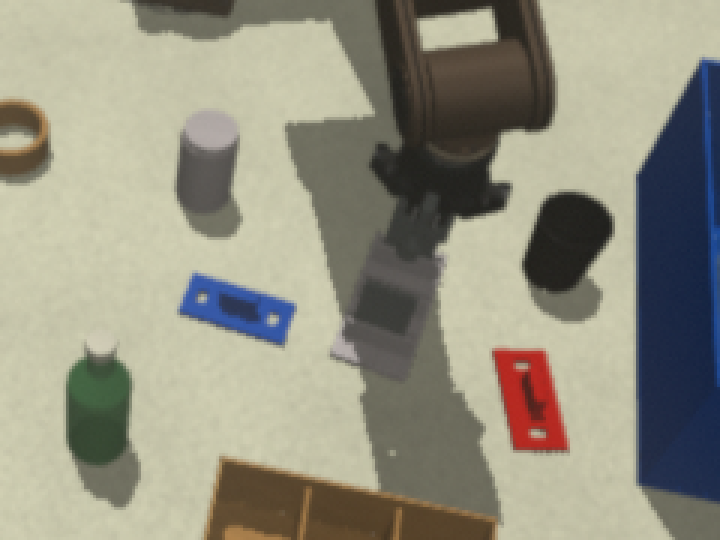

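The cover is out and held; the rib is between the pads at (281,290). The knob plate (285,215) and the blank (290,135) still stand in the rack. Now I fit the arm's kinematics to see which lay-down pose is reachable.

```bash
cat > kin.py <<'E'
from h import *
from scipy.optimize import least_squares
def fk(q,p):
    h,a,L1,L2,e,Lt,lat=p
    Rz=lambda x:R.from_euler('z',x).as_matrix(); Ry=lambda x:R.from_euler('y',x).as_matrix()
    A=Rz(q[0]); o=A@np.array([a,lat,0])+[0,0,h]
    A=A@Ry(q[1]); o=o+A@np.array([0,0,L1]); A=A@Ry(q[2]); o=o+A@np.array([e,0,L2])
    A=A@Rz(q[3])@Ry(q[4])@Rz(q[5]); o=o+A@np.array([0,0,Lt])
    T=np.eye(4);T[:3,:3]=np.c_[-A[:,1],A[:,2],-A[:,0]];T[:3,3]=o;return T
P0=np.array([.3,0,.4,.4,0,.25,.1])
D=[([1.09598,.2871,1.57802,0,1.27856,-.15],[.215147,.639239,.255077]),([.3602,.1967,1.6228,.0021,1.3167,2.1884],[.561,.3196,.2896])]
for f in ('w2','w6'):
    z=np.load(f+'.npz'); D.append((z['q'],z['T'][:3,3]))
D.append(([.371,.467,1.673,.142,1.229,2.048],[.5313,.3471,.0929])); D.append(([0.372,0.476,1.677,0.143,1.213,2.047],[.5308,.3479,.0848])); D.append(([0.374,0.452,1.665,0.141,1.216,2.05],[.5392,.3517,.1054]))
f=lambda p:np.r_[np.concatenate([fk(q,p)[:3,3]-x for q,x in D]),1e-3*(p-P0)]
sol=least_squares(f,P0); PK=sol.x
LO=np.array([-2.77,-.9,.21,-1.53,.24,-2.84]);HI=np.array([2.77,2.22,2.48,4.67,2.81,2.84])
def ik(Tg,q0,margin=.05):
    best=None
    rng=np.random.default_rng(0)
    for k in range(12):
        qs=np.clip(np.array(q0)+(rng.normal(0,.5,6) if k else 0),LO+.06,HI-.06)
        g=lambda q:(lambda T:np.r_[T[:3,3]-Tg[:3,3],.3*R.from_matrix(T[:3,:3].T@Tg[:3,:3]).as_rotvec()])(fk(q,PK))
        s=least_squares(g,qs,bounds=(LO+margin,HI-margin)); 
        if best is None or s.cost<best.cost-1e-9: best=s
        if best.cost<1e-8: break
    return best.x,np.sqrt(2*best.cost)
if __name__=='__main__':
    print(PK.round(4),abs(sol.fun[:-7]).max())
    z=np.load('w6.npz'); print((fk(z['q'],PK)-z['T']).round(3))
    cands=[]
    for ang in (15,25,35,45):
      for x in (.55,.6,.66,.72):
        for y in (0.0,):
          out=[]
          for hd in (-60,-30,0,30,60):
            hv=np.array([np.cos(np.radians(hd)),np.sin(np.radians(hd)),0]);b=np.radians(ang)
            yv=hv*np.cos(b)-np.array([0,0,np.sin(b)])
            left=np.array([-hv[1],hv[0],0]) # jaw = -t where t=left
            q,e=ik(pose([x,y,.05],yv,-left),z['q']); out.append((hd,round(e,3)))
          print(ang,x,y,out)
E
python3 kin.py
```

```text
[ 0.2408 -0.001   0.443   0.5735  0.0205  0.2246  0.1009] 0.00023218556913001676
[[-0. -0. -0. -0.]
 [ 0. -0. -0.  0.]
 [ 0. -0.  0. -0.]
 [ 0.  0.  0.  0.]]
15 0.55 0.0 [(-60, np.float64(0.242)), (-30, np.float64(0.189)), (0, np.float64(0.014)), (30, np.float64(0.0)), (60, np.float64(0.0))]
15 0.6 0.0 [(-60, np.float64(0.242)), (-30, np.float64(0.19)), (0, np.float64(0.0)), (30, np.float64(0.0)), (60, np.float64(0.0))]
15 0.66 0.0 [(-60, np.float64(0.239)), (-30, np.float64(0.186)), (0, np.float64(0.0)), (30, np.float64(0.0)), (60, np.float64(0.0))]
15 0.72 0.0 [(-60, np.float64(0.232)), (-30, np.float64(0.179)), (0, np.float64(0.0)), (30, np.float64(0.0)), (60, np.float64(0.0))]
25 0.55 0.0 [(-60, np.float64(0.201)), (-30, np.float64(0.145)), (0, np.float64(0.012)), (30, np.float64(0.0)), (60, np.float64(0.0))]
25 0.6 0.0 [(-60, np.float64(0.2)), (-30, np.float64(0.144)), (0, np.float64(0.0)), (30, np.float64(0.0)), (60, np.float64(0.0))]
25 0.66 0.0 [(-60, np.float64(0.197)), (-30, np.float64(0.139)), (0, np.float64(0.0)), (30, np.float64(0.0)), (60, np.float64(0.0))]
25 0.72 0.0 
[... 491 characters left out ...]
0.0)), (60, np.float64(0.0))]
35 0.72 0.0 [(-60, np.float64(0.15)), (-30, np.float64(0.085)), (0, np.float64(0.0)), (30, np.float64(0.0)), (60, np.float64(0.0))]
45 0.55 0.0 [(-60, np.float64(0.118)), (-30, np.float64(0.054)), (0, np.float64(0.013)), (30, np.float64(0.0)), (60, np.float64(0.0))]
45 0.6 0.0 [(-60, np.float64(0.117)), (-30, np.float64(0.051)), (0, np.float64(0.019)), (30, np.float64(0.0)), (60, np.float64(0.0))]
45 0.66 0.0 [(-60, np.float64(0.114)), (-30, np.float64(0.046)), (0, np.float64(0.027)), (30, np.float64(0.0)), (60, np.float64(0.0))]
45 0.72 0.0 [(-60, np.float64(0.109)), (-30, np.float64(0.039)), (0, np.float64(0.035)), (30, np.float64(0.0)), (60, np.float64(0.0))]
```

Run:
```python
from h import *
z=np.load('w6.npz'); C=np.array(ctrl.camera_params('wrist')['tool_from_camera'])
W=cloud('wrist',z['d'],C)
im=cv2.imread('pics/w6.png'); cv2.imwrite('pics/w6c.png',cv2.resize(im[190:380,210:350],None,fx=4,fy=3,interpolation=0))
for v in (210,215,225,235,245,255,265,275,290,310,330,350): print(v,[W[v,u].round(3).tolist() for u in (252,270,283,312)])
```

```text
210 [[0.027, 0.201, -0.032], [0.027, 0.201, -0.012], [0.016, 0.169, 0.002], [0.027, 0.201, 0.035]]
215 [[0.03, 0.194, -0.032], [0.03, 0.194, -0.012], [0.017, 0.159, 0.002], [0.031, 0.194, 0.035]]
225 [[0.044, 0.198, -0.033], [0.036, 0.178, -0.012], [0.03, 0.164, 0.002], [0.044, 0.198, 0.036]]
235 [[0.005, 0.082, -0.021], [-0.014, 0.039, -0.006], [-0.015, 0.037, 0.001], [0.005, 0.081, 0.022]]
245 [[0.007, 0.069, -0.02], [-0.013, 0.028, -0.006], [-0.013, 0.028, 0.001], [0.007, 0.069, 0.021]]
255 [[0.008, 0.058, -0.019], [-0.011, 0.02, -0.006], [-0.011, 0.021, 0.001], [0.009, 0.059, 0.02]]
265 [[-0.006, 0.018, -0.015], [-0.01, 0.012, -0.006], [-0.01, 0.012, 0.001], [-0.007, 0.018, 0.016]]
275 [[-0.011, 0.001, -0.013], [-0.009, 0.005, -0.005], [-0.008, 0.006, 0.001], [-0.006, 0.009, 0.015]]
290 [[-0.011, -0.01, -0.012], [-0.004, -0.001, -0.005], [-0.005, -0.001, 0.001], [-0.01, -0.009, 0.013]]
310 [[-0.011, -0.024, -0.011], [0.007, 0.0, -0.005], [0.007, 0.0, 0.001], [-0.012, -0.025, 0.011]]
330 [[-0.017, -0.041, -0.009], [0.02, 0.002, -0.006], [0.021, 0.003, 0.001], [-0.017, -0.04, 0.009]]
350 [[-0.018, -0.049, -0.008], [0.022, -0.008, -0.005], [0.022, -0.008, 0.001], [-0.017, -0.049, 0.009]]
```

View pics/w6c.png

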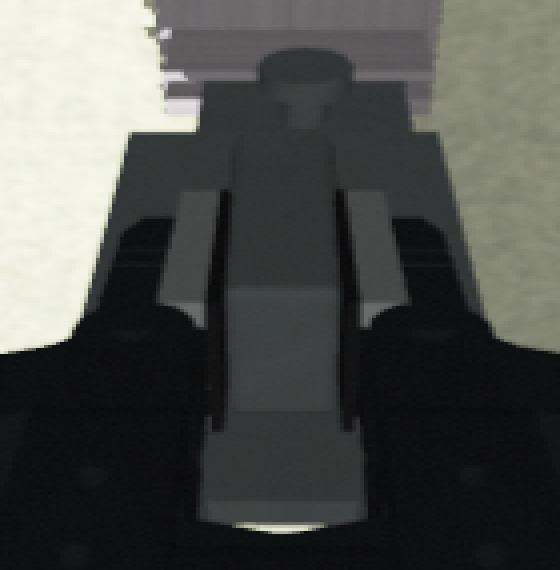

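```bash
cat > m4.py <<'E'
from kin import *
def final(b,hd,rc,zedge):
    b=np.radians(b);hv=np.array([np.cos(np.radians(hd)),np.sin(np.radians(hd)),0]);k=np.array([0,0,1.])
    left=np.array([-hv[1],hv[0],0])
    T=pose([0,0,0],hv*np.cos(b)-k*np.sin(b),-left)
    Rm=T[:3,:3]
    c=Rm@np.array([.0238,.0253,.001]); edge=Rm@np.array([.012,.084,.001])
    T[:2,3]=np.array(rc)-c[:2]; T[2,3]=zedge-edge[2]; return T
if __name__=='__main__':
    s,T=tool(); q=s['qpos']
    for hd in (10,20,30):
      for b in (18,22,26):
        Tf=final(b,hd,[.60,.02],.003); qf,e=ik(Tf,q); print(hd,b,Tf[:3,3].round(3),e.round(4),qf.round(2))
E
python3 m4.py
```

```text
10 18 [0.583 0.018 0.04 ] 0.0 [-0.32  0.39  2.37  2.54  0.93 -1.35]
10 22 [0.586 0.018 0.046] 0.0 [-0.31  0.34  2.37  2.5   0.82 -1.3 ]
10 26 [0.588 0.019 0.051] 0.0 [-0.3   0.29  2.36  2.45  0.71 -1.23]
20 18 [0.584 0.015 0.04 ] 0.0 [-0.41  0.41  2.34  2.24  0.99 -1.25]
20 22 [0.586 0.016 0.046] 0.0 [-0.4   0.35  2.34  2.19  0.89 -1.18]
20 26 [0.588 0.017 0.051] 0.0 [-0.38  0.31  2.34  2.13  0.79 -1.1 ]
30 18 [0.585 0.013 0.04 ] 0.0 [-0.48  0.43  2.29  1.97  1.06 -1.17]
30 22 [0.587 0.014 0.046] 0.0 [-0.46  0.38  2.29  1.93  0.97 -1.1 ]
30 26 [0.589 0.015 0.051] 0.0 [-0.45  0.34  2.29  1.87  0.89 -1.02]
```

```bash
cat > m5.py <<'E'
from m4 import *
from scipy.spatial.transform import Slerp
def path(T,Tg,q,n):
    sl=Slerp([0,1],R.from_matrix([T[:3,:3],Tg[:3,:3]])); qs=[]
    emax=0
    for k in range(1,n+1):
        Tk=np.eye(4);Tk[:3,:3]=sl(k/n).as_matrix();Tk[:3,3]=T[:3,3]+(Tg[:3,3]-T[:3,3])*k/n
        g=lambda qq:(lambda A:np.r_[A[:3,3]-Tk[:3,3],.3*R.from_matrix(A[:3,:3].T@Tk[:3,:3]).as_rotvec()])(fk(qq,PK))
        r=least_squares(g,np.clip(q,LO+.021,HI-.021),bounds=(LO+.02,HI-.02)); q2=r.x; emax=max(emax,np.sqrt(2*r.cost)); qs.append(np.abs(q2-q).max()); q=q2
    return q,emax,max(qs)
if __name__=='__main__':
  s,T=tool(); q=s['qpos']
  for hd in (20,40,50,60,70,80,90):
    for b in (18,22,28):
      for rc in ([.60,.0],[.6,-.05]):
        Tf=final(b,hd,rc,.003); Ta=Tf.copy();Ta[2,3]+=.17
        qa,e1,m1=path(T,Ta,q,14); qb,e2,m2=path(Ta,Tf,qa,5)
        if max(e1,e2)<.01: print(hd,b,rc,'%.3f %.2f | %.3f %.2f'%(e1,m1,e2,m2),qa.round(2),qb.round(2))
E
python3 m5.py
```

```text
20 18 [0.6, 0.0] 0.000 0.46 | 0.000 0.12 [-0.46 -0.07  2.38  1.87  0.81 -0.74] [-0.46  0.41  2.34  2.18  1.   -1.23]
20 18 [0.6, -0.05] 0.000 0.42 | 0.000 0.11 [-0.57 -0.04  2.35  1.78  0.89 -0.71] [-0.57  0.43  2.31  2.06  1.03 -1.19]
20 22 [0.6, 0.0] 0.000 0.42 | 0.000 0.13 [-0.45 -0.1   2.36  1.76  0.74 -0.62] [-0.45  0.36  2.33  2.14  0.9  -1.17]
20 22 [0.6, -0.05] 0.000 0.38 | 0.000 0.11 [-0.56 -0.07  2.33  1.68  0.83 -0.6 ] [-0.56  0.38  2.31  2.01  0.94 -1.12]
20 28 [0.6, 0.0] 0.000 0.36 | 0.000 0.14 [-0.42 -0.13  2.32  1.55  0.66 -0.41] [-0.42  0.29  2.32  2.04  0.76 -1.04]
20 28 [0.6, -0.05] 0.000 0.33 | 0.000 0.12 [-0.53 -0.1   2.3   1.5   0.75 -0.42] [-0.53  0.31  2.3   1.91  0.81 -1.  ]
40 18 [0.6, 0.0] 0.000 0.32 | 0.000 0.09 [-0.56  0.07  2.25  1.54  1.13 -0.69] [-0.56  0.48  2.21  1.71  1.15 -1.1 ]
40 18 [0.6, -0.05] 0.000 0.31 | 0.000 0.09 [-0.65  0.11  2.2   1.47  1.2  -0.69] [-0.65  0.5   2.17  1.62  1.19 -1.07]
40 22 [0.6, 0.0] 0.000 0.30 | 0.000 0.09 [-0.55  0.03  2.23  1.46  1.08 -0.61] [-0.55  0.43  2.21  1.66  1.08 -1.03]
40 22 [0.6, -0.05] 0.000 0.29 | 0.000 0
[... 3155 characters left out ...]
0.6, 0.0] 0.000 0.26 | 0.000 0.06 [-0.52  0.44  1.78  1.    1.77 -0.79] [-0.52  0.73  1.74  0.97  1.62 -1.  ]
90 18 [0.6, -0.05] 0.000 0.26 | 0.000 0.06 [-0.59  0.48  1.72  0.95  1.82 -0.81] [-0.59  0.75  1.69  0.92  1.67 -1.01]
90 22 [0.6, 0.0] 0.000 0.25 | 0.000 0.06 [-0.51  0.41  1.78  0.96  1.73 -0.77] [-0.51  0.69  1.76  0.94  1.58 -0.98]
90 22 [0.6, -0.05] 0.000 0.26 | 0.000 0.06 [-0.58  0.44  1.73  0.91  1.78 -0.79] [-0.58  0.71  1.71  0.89  1.62 -0.99]
90 28 [0.6, 0.0] 0.000 0.24 | 0.000 0.06 [-0.5   0.36  1.78  0.9   1.67 -0.73] [-0.5   0.63  1.78  0.89  1.5  -0.94]
90 28 [0.6, -0.05] 0.000 0.25 | 0.000 0.06 [-0.56  0.39  1.73  0.86  1.72 -0.76] [-0.56  0.66  1.74  0.84  1.55 -0.96]
```

```bash
cat > m6.py <<'E'
from m5 import *
import sys
s,T=tool(); Tf=final(22,60,[.60,.0],float(sys.argv[1])); print(T[:3,3].round(4),Tf[:3,3].round(4),s['contact_force'].round(2),s['opening'])
print('z of edge now', (T@np.array([.012,.084,.001,1]))[2].round(4))
plan(T,Tf,dmax=float(sys.argv[2]),rmax=float(sys.argv[3]))
E
python3 m6.py .173 .05 6
```

```text
[0.5313 0.3467 0.2127] [ 0.5919 -0.0121  0.2156] [-1.2  -0.2  -1.95] 0.15415462626824264
z of edge now 0.1346
n 18 dist 0.3639 ang 104.02
{'travel': [-0.021, -0.006, 0.064], 'rotation': [-0.062, -0.125, 0.133]}
{'travel': [-0.018, -0.007, 0.065], 'rotation': [-0.062, -0.125, 0.133]}
{'travel': [-0.014, -0.008, 0.065], 'rotation': [-0.062, -0.125, 0.133]}
{'travel': [-0.01, -0.009, 0.066], 'rotation': [-0.062, -0.125, 0.133]}
{'travel': [-0.007, -0.011, 0.066], 'rotation': [-0.062, -0.125, 0.133]}
{'travel': [-0.003, -0.013, 0.066], 'rotation': [-0.062, -0.125, 0.133]}
{'travel': [0.0, -0.015, 0.066], 'rotation': [-0.062, -0.125, 0.133]}
{'travel': [0.003, -0.017, 0.065], 'rotation': [-0.062, -0.125, 0.133]}
{'travel': [0.006, -0.02, 0.064], 'rotation': [-0.062, -0.125, 0.133]}
{'travel': [0.009, -0.022, 0.063], 'rotation': [-0.062, -0.125, 0.133]}
{'travel': [0.012, -0.025, 0.062], 'rotation': [-0.062, -0.125, 0.133]}
{'travel': [0.014, -0.028, 0.06], 'rotation': [-0.062, -0.125, 0.133]}
{'travel': [0.016, -0.031, 0.058], 'rotation': [-0.062, -0.125, 0.133]}
{'travel': [0.017, -0.034, 0.056], 'rotation': [-0.062, -0.125, 0.133]}
{'travel': [0.018, -0.037, 0.054], 'rotation': [-0.062, -0.125, 0.133]}
{'travel': [0.019, -0.04, 0.051], 'rotation': [-0.062, -0.125, 0.133]}
{'travel': [0.019, -0.043, 0.048], 'rotation': [-0.062, -0.125, 0.133]}
{'travel': [0.019, -0.046, 0.046], 'rotation': [-0.062, -0.125, 0.133]}
```

Emit:
{"method": "arm_command", "body": {"steps": [{"hand": 0, "travel": [-0.021, -0.02, 0.064], "rotation": [-0.062, -0.125, 0.133]}, {"hand": 0, "travel": [-0.018, -0.015, 0.065], "rotation": [-0.062, -0.125, 0.133]}, {"hand": 0, "travel": [-0.014, -0.01, 0.065], "rotation": [-0.062, -0.125, 0.133]}, {"hand": 0, "travel": [-0.01, -0.009, 0.066], "rotation": [-0.062, -0.125, 0.133]}, {"hand": 0, "travel": [-0.007, -0.011, 0.066], "rotation": [-0.062, -0.125, 0.133]}, {"hand": 0, "travel": [-0.003, -0.013, 0.066], "rotation": [-0.062, -0.125, 0.133]}, {"hand": 0, "travel": [0, -0.015, 0.066], "rotation": [-0.062, -0.125, 0.133]}, {"hand": 0, "travel": [0.003, -0.017, 0.065], "rotation": [-0.062, -0.125, 0.133]}]}}

```text
time: 7.4
eef_pos: [0.5527, 0.1822, 0.2022]
tcp_rot: [-0.005, 0.785, -0.576, 0.226]
contact_force: [1.1, 0.6, -1.5]
opening: 0.157
```

```bash
python3 m6.py .173 .05 6; python3 -c "
from h import *
print(ctrl.get_state()['qpos'].round(2))"
```

```text
[0.5527 0.1822 0.2022] [ 0.5919 -0.0121  0.2156] [ 1.14  0.55 -1.49] 0.15665833811586155
z of edge now 0.1215
n 10 dist 0.1986 ang 57.64
{'travel': [0.004, -0.023, 0.062], 'rotation': [-0.059, -0.123, 0.135]}
{'travel': [0.006, -0.025, 0.061], 'rotation': [-0.059, -0.123, 0.135]}
{'travel': [0.008, -0.027, 0.06], 'rotation': [-0.059, -0.123, 0.135]}
{'travel': [0.01, -0.03, 0.058], 'rotation': [-0.059, -0.123, 0.135]}
{'travel': [0.012, -0.032, 0.057], 'rotation': [-0.059, -0.123, 0.135]}
{'travel': [0.013, -0.035, 0.055], 'rotation': [-0.059, -0.123, 0.135]}
{'travel': [0.014, -0.037, 0.053], 'rotation': [-0.059, -0.123, 0.135]}
{'travel': [0.015, -0.04, 0.051], 'rotation': [-0.059, -0.123, 0.135]}
{'travel': [0.015, -0.043, 0.048], 'rotation': [-0.059, -0.123, 0.135]}
{'travel': [0.015, -0.045, 0.046], 'rotation': [-0.059, -0.123, 0.135]}
[ 0.01 -0.01  2.05  0.45  0.88  1.  ]
```

Emit:
{"method": "arm_command", "body": {"steps": [{"hand": 0, "travel": [0.004, -0.023, 0.062], "rotation": [-0.059, -0.123, 0.135]}, {"hand": 0, "travel": [0.006, -0.025, 0.061], "rotation": [-0.059, -0.123, 0.135]}, {"hand": 0, "travel": [0.008, -0.027, 0.06], "rotation": [-0.059, -0.123, 0.135]}, {"hand": 0, "travel": [0.01, -0.03, 0.058], "rotation": [-0.059, -0.123, 0.135]}, {"hand": 0, "travel": [0.012, -0.032, 0.057], "rotation": [-0.059, -0.123, 0.135]}, {"hand": 0, "travel": [0.013, -0.035, 0.055], "rotation": [-0.059, -0.123, 0.135]}, {"hand": 0, "travel": [0.014, -0.037, 0.053], "rotation": [-0.059, -0.123, 0.135]}, {"hand": 0, "travel": [0.015, -0.04, 0.051], "rotation": [-0.059, -0.123, 0.135]}, {"hand": 0, "travel": [0.015, -0.043, 0.048], "rotation": [-0.059, -0.123, 0.135]}, {"hand": 0, "travel": [0.015, -0.045, 0.046], "rotation": [-0.059, -0.123, 0.135]}, {"hand": 0, "travel": [0, 0, 0], "rotation": [0, 0, 0]}]}}

```text
time: 8.78
eef_pos: [0.5807, -0.0168, 0.1904]
tcp_rot: [0.05, 0.713, -0.3, 0.632]
contact_force: [-0.5, 0.5, -0.9]
opening: 0.15
```

```bash
python3 m6.py .173 .05 6
python3 - <<'E'
from h import *
print(ctrl.get_state()['qpos'].round(2))
s,T=tool()
im,d=ctrl.read_camera('scene'); cv2.imwrite('pics/s7.png',im); W=cloud('scene',d); np.savez('s7.npz',W=W,T=T)
# points in tool frame near cover
Q=(W.reshape(-1,3)-T[:3,3])@T[:3,:3]
k=np.isfinite(Q[:,0])&(abs(Q[:,0])<.05)&(Q[:,1]>-.05)&(Q[:,1]<.11)&(abs(Q[:,2])<.045)
P=W.reshape(-1,3)[k]; print(len(P),P.min(0),P.max(0))
E
```

```text
[ 0.5807 -0.0168  0.1904] [ 0.5919 -0.0121  0.2156] [-0.54  0.49 -0.89] 0.1496720350887843
z of edge now 0.1485
n 1 dist 0.0279 ang 1.48
{'travel': [-0.09, -0.001, 0.023], 'rotation': [0.034, -0.031, -0.018]}
[-0.59  0.23  2.08  1.23  1.38 -0.7 ]
906 [ 0.52111047 -0.07452181  0.14843741] [0.64217147 0.06347929 0.22531708]
```

View pics/s7.png

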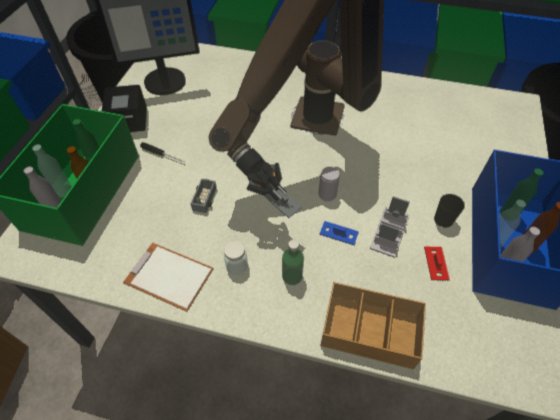

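```bash
python3 m6.py .02 .03 6
```

```text
[ 0.5803 -0.0158  0.1906] [ 0.5919 -0.0121  0.0626] [ 0.01 -0.51 -1.09] 0.15116493179959223
z of edge now 0.1487
n 5 dist 0.1286 ang 1.51
{'travel': [0.077, 0.037, 0.007], 'rotation': [0.007, -0.006, -0.004]}
{'travel': [0.077, 0.037, 0.007], 'rotation': [0.007, -0.006, -0.004]}
{'travel': [0.077, 0.037, 0.007], 'rotation': [0.007, -0.006, -0.004]}
{'travel': [0.077, 0.037, 0.006], 'rotation': [0.007, -0.006, -0.004]}
{'travel': [0.077, 0.037, 0.006], 'rotation': [0.007, -0.006, -0.004]}
```

Emit:
{"method": "arm_command", "body": {"steps": [{"hand": 0, "travel": [0.077, 0.037, 0.007], "rotation": [0.007, -0.006, -0.004]}, {"hand": 0, "travel": [0.077, 0.037, 0.007], "rotation": [0.007, -0.006, -0.004]}, {"hand": 0, "travel": [0.077, 0.037, 0.007], "rotation": [0.007, -0.006, -0.004]}, {"hand": 0, "travel": [0.077, 0.037, 0.006], "rotation": [0.007, -0.006, -0.004]}, {"hand": 0, "travel": [0.06, 0.03, 0.006], "rotation": [0.007, -0.006, -0.004]}, {"hand": 0, "travel": [0, 0, 0], "rotation": [0, 0, 0]}]}}

```text
time: 9.57
eef_pos: [0.5883, -0.0048, 0.0634]
tcp_rot: [0.044, 0.708, -0.31, 0.633]
contact_force: [-0.1, -0.9, -1.7]
opening: 0.152
```

```bash
python3 m6.py .004 .03 6
python3 - <<'E'
from h import *
s,T=tool()
im,d=ctrl.read_camera('scene'); cv2.imwrite('pics/s8.png',im[110:290,170:370].repeat(3,0).repeat(3,1)); W=cloud('scene',d)
Q=(W.reshape(-1,3)-T[:3,3])@T[:3,:3]
k=np.isfinite(Q[:,0])&(abs(Q[:,0])<.05)&(Q[:,1]>.02)&(Q[:,1]<.1)&(abs(Q[:,2])<.04)
P=W.reshape(-1,3)[k]; P=P[P[:,2]>.006]; print(len(P),P.min(0),P.max(0))
E
```

```text
[ 0.5883 -0.0048  0.0634] [ 0.5919 -0.0121  0.0466] [-0.1  -0.87 -1.71] 0.15159088400870127
z of edge now 0.0202
n 1 dist 0.0187 ang 0.74
{'travel': [0.058, 0.007, 0.023], 'rotation': [0.015, -0.01, 0.017]}
308 [ 0.57340039 -0.00648463  0.02010051] [0.64424969 0.07404116 0.06875281]
```

View pics/s8.png

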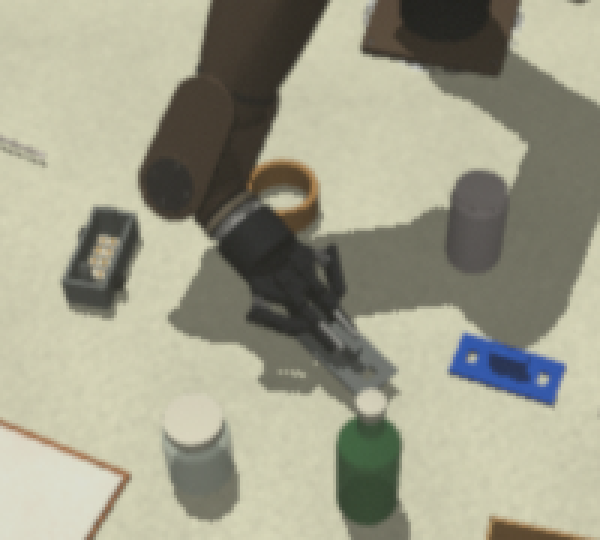

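Emit:
{"method": "arm_command", "body": {"steps": [{"hand": 0, "travel": [0.025, 0.01, 0], "rotation": [0, 0, 0]}, {"hand": 0, "travel": [0.02, 0.008, 0], "rotation": [0, 0, 0]}, {"hand": 0, "travel": [0.006, 0.002, 0], "rotation": [0, 0, 0]}]}}

```text
time: 10.0
eef_pos: [0.5894, -0.0053, 0.0494]
tcp_rot: [0.044, 0.706, -0.311, 0.634]
contact_force: [0.1, 0.6, -1.7]
opening: 0.151
```

```bash
python3 m6.py .002 .03 6
```

```text
[ 0.5894 -0.0053  0.0494] [ 0.5919 -0.0121  0.0446] [ 0.1   0.64 -1.68] 0.15055023721130342
z of edge now 0.0062
n 1 dist 0.0087 ang 0.61
{'travel': [0.021, -0.008, 0.018], 'rotation': [0.012, 0.001, 0.017]}
```

Emit:
{"method": "arm_command", "body": {"steps": [{"hand": 0, "travel": [0.014, 0.006, 0], "rotation": [0, 0, 0]}, {"hand": 0, "travel": [0.003, 0.001, 0], "rotation": [0, 0, 0]}, {"hand": 0.4, "travel": [0, 0, 0], "rotation": [0, 0, 0]}, {"hand": 0.6, "travel": [0, 0, 0], "rotation": [0, 0, 0]}, {"hand": 0.6, "travel": [0, 0, 0], "rotation": [0, 0, 0]}, {"hand": 0.6, "travel": [0, 0, 0], "rotation": [0, 0, 0]}]}}

```text
time: 10.75
eef_pos: [0.5903, -0.0059, 0.0449]
tcp_rot: [0.045, 0.706, -0.31, 0.635]
contact_force: [0.4, 0.6, 0.5]
opening: 0.6
```

Run:
```python
from h import *
s,T=tool(); print(T.round(3),s['contact_force'])
im,d=ctrl.read_camera('scene'); cv2.imwrite('pics/s9.png',im[110:290,170:370].repeat(3,0).repeat(3,1))
im,d=ctrl.read_camera('wrist'); cv2.imwrite('pics/w9.png',im); np.savez('w9.npz',d=d,T=T)
```

```text
[[-0.189  0.458  0.869  0.59 ]
 [-0.331  0.803 -0.495 -0.006]
 [-0.925 -0.381 -0.     0.045]
 [ 0.     0.     0.     1.   ]] [0.395157   0.62977932 0.48177891]
```

View pics/s9.png

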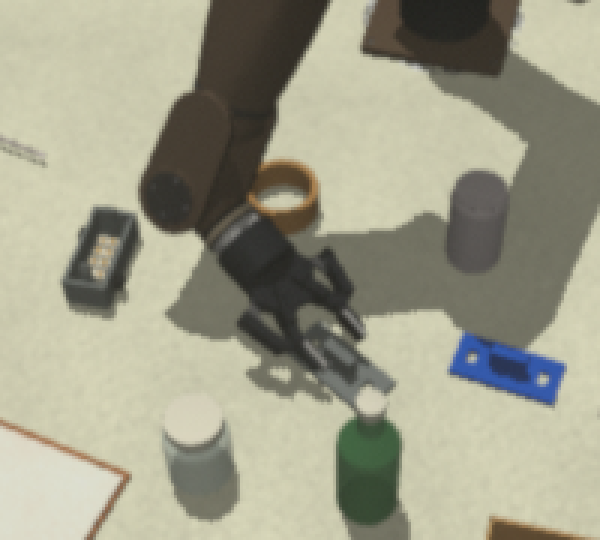

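View pics/w9.png

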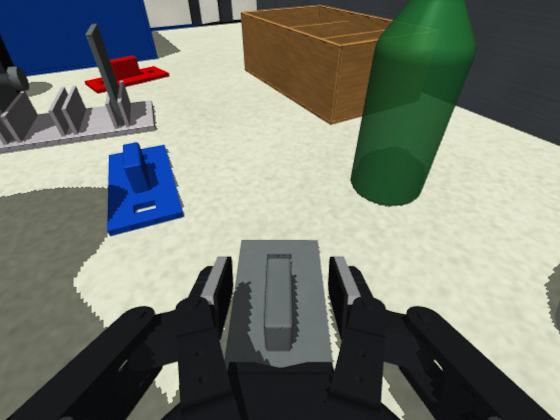

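The cover lies flat with its rib up at (278,300) in the wrist picture, and the fingers are clear on both sides. I back off, turn the tool down above it and measure.

```bash
cat > m7.py <<'E'
from m5 import *
z=np.load('w9.npz'); W=cloud('wrist',z['d'],wristT(z['T'])); P=W[240:362,225:335].reshape(-1,3)
k=(P[:,2]>.02)&(P[:,2]<.04); h=np.array([.5,.866,0]); l=np.array([-.866,.5,0])
Q=P[k&(abs(P@l-(.6*-.866))<.03)]
print('rib',len(Q),np.percentile(Q@h,[2,98]).round(4),np.percentile(Q@l,[2,98]).round(4),np.percentile(Q[:,2],[2,98]).round(4))
k=(P[:,2]<.014)&(P[:,2]>.003); Q=P[k]; print('plate z',np.percentile(Q[:,2],[5,50,95]).round(4),np.percentile(Q@h,[1,99]).round(4),np.percentile(Q@l,[1,99]).round(4))
s,T=tool(); q=s['qpos']
Tb=T.copy(); Tb[:3,3]+=-.06*T[:3,1]+[0,0,.03]
Tc=pose([.60,.0,.24],[0,0,-1],T[:3,2])
print('tool now'); plan(T,Tb,dmax=.04); print('--'); plan(Tb,Tc,rmax=7.5,dmax=.05)
qb,e,m=path(T,Tb,q,4); qc,e2,m2=path(Tb,Tc,qb,10); print(e,m,e2,m2,qb.round(2),qc.round(2))
E
python3 m7.py
```

```text
rib 2351 [0.2805 0.3204] [-0.5393 -0.5059] [0.0219 0.0371]
plate z [0.0033 0.0042 0.0053] [0.2768 0.3608] [-0.5401 -0.485 ]
tool now
n 2 dist 0.0766 ang 0.0
{'travel': [-0.046, -0.119, -0.0], 'rotation': [0.0, 0.0, 0.0]}
{'travel': [-0.046, -0.119, -0.0], 'rotation': [0.0, 0.0, 0.0]}
--
n 10 dist 0.1567 ang 67.6
{'travel': [-0.052, 0.002, 0.002], 'rotation': [0.0, -0.0, -0.225]}
{'travel': [-0.052, -0.004, 0.002], 'rotation': [0.0, -0.0, -0.225]}
{'travel': [-0.051, -0.01, 0.002], 'rotation': [0.0, -0.0, -0.225]}
{'travel': [-0.05, -0.016, 0.002], 'rotation': [0.0, -0.0, -0.225]}
{'travel': [-0.047, -0.022, 0.002], 'rotation': [0.0, -0.0, -0.225]}
{'travel': [-0.045, -0.027, 0.002], 'rotation': [0.0, -0.0, -0.225]}
{'travel': [-0.041, -0.032, 0.002], 'rotation': [0.0, -0.0, -0.225]}
{'travel': [-0.037, -0.037, 0.002], 'rotation': [0.0, -0.0, -0.225]}
{'travel': [-0.032, -0.041, 0.002], 'rotation': [0.0, -0.0, -0.225]}
{'travel': [-0.027, -0.045, 0.002], 'rotation': [0.0, -0.0, -0.225]}
4.687302772922746e-12 0.0326760107541515 1.4191792533536967e-08 0.14466617592728526 [-0.67  0.4   2.08  1.21  1.35 -0.9 ] [-0.17  0.14  1.78 -0.    1.22  0.35]
```

Emit:
{"method": "arm_command", "body": {"steps": [{"hand": 0.6, "travel": [-0.03, -0.1, 0], "rotation": [0, 0, 0]}, {"hand": 0.6, "travel": [-0.05, -0.12, 0], "rotation": [0, 0, 0]}, {"hand": 0.6, "travel": [-0.058, 0.002, 0.002], "rotation": [0, 0, -0.225]}, {"hand": 0.6, "travel": [-0.056, -0.004, 0.002], "rotation": [0, 0, -0.225]}, {"hand": 0.6, "travel": [-0.054, -0.01, 0.002], "rotation": [0, 0, -0.225]}, {"hand": 0.6, "travel": [-0.05, -0.016, 0.002], "rotation": [0, 0, -0.225]}, {"hand": 0.6, "travel": [-0.047, -0.022, 0.002], "rotation": [0, 0, -0.225]}, {"hand": 0.6, "travel": [-0.045, -0.027, 0.002], "rotation": [0, 0, -0.225]}, {"hand": 0.6, "travel": [-0.041, -0.032, 0.002], "rotation": [0, 0, -0.225]}, {"hand": 0.6, "travel": [-0.037, -0.037, 0.002], "rotation": [0, 0, -0.225]}, {"hand": 0.6, "travel": [-0.032, -0.041, 0.002], "rotation": [0, 0, -0.225]}, {"hand": 0.6, "travel": [-0.027, -0.045, 0.002], "rotation": [0, 0, -0.225]}, {"hand": 0.6, "travel": [0, 0, 0], "rotation": [0, 0, 0]}]}}

```text
time: 12.48
eef_pos: [0.6031, 0.0065, 0.2435]
tcp_rot: [0.364, -0.607, 0.618, -0.343]
contact_force: [-0.0, -0.3, -0.9]
opening: 0.602
```

Run:
```python
from h import *
s,T=tool(); print(s['time'],T.round(3),s['contact_force'],s['qpos'].round(2))
im,d=ctrl.read_camera('wrist'); cv2.imwrite('pics/w10.png',im); np.savez('w10.npz',d=d,T=T)
im,d=ctrl.read_camera('top'); cv2.imwrite('pics/t10.png',im); np.save('top10.npy',d)
```

```text
12.475 [[-0.499 -0.017  0.866  0.603]
 [-0.866 -0.028 -0.5    0.007]
 [ 0.033 -0.999 -0.001  0.244]
 [ 0.     0.     0.     1.   ]] [-1.39926802e-04 -2.73562179e-01 -9.23218912e-01] [-0.15  0.15  1.76 -0.03  1.24  0.39]
```

View pics/w10.png

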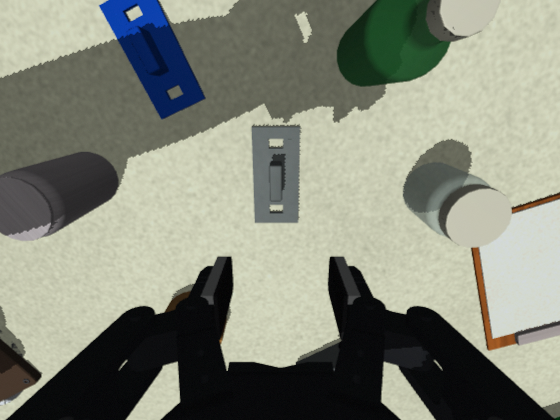

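The cover is flat on the counter, rib up, at (276,175) with both slots showing. I measure its pose.

```bash
cat > cov.py <<'E'
from h import *
def cover_pose(f,img,box):
    z=np.load(f); W=cloud('wrist',z['d'],wristT(z['T'])); r0,r1,c0,c1=box
    im=cv2.imread(img).astype(int); hsv=cv2.cvtColor(im.astype(np.uint8),cv2.COLOR_BGR2GRAY)
    W=W[r0:r1,c0:c1]; g=hsv[r0:r1,c0:c1]
    H=W[...,2]
    m=(H>.003)&(H<.012)
    P=W[m][:,:2]; rect=cv2.minAreaRect((P*1000).astype(np.float32)); print('plate rect',rect, 'z',np.median(H[m]))
    m=(H>.029)&(H<.045); Q=W[m]; rr=cv2.minAreaRect((Q[:,:2]*1000).astype(np.float32)); print('rib rect',rr,'z',np.median(Q[:,2]),len(Q))
if __name__=='__main__':
    cover_pose('w10.npz','pics/w10.png',(115,232,240,312))
E
python3 cov.py
```

```text
plate rect ((595.0453491210938, 4.952537536621094), (119.41514587402344, 56.09025573730469), 60.116424560546875) z 0.004396279275650672
rib rect ((595.0572509765625, 5.467441558837891), (41.08902359008789, 12.755590438842773), 60.02922821044922) z 0.032208850326375216 428
```

Run:
```python
from m5 import *
W=cloud('top',np.load('top10.npy')); S=W[185:250,355:405]
H=S[...,2]; 
for lo,hi in ((.033,.05),(.028,.07)):
    m=(H>lo)&(H<hi); P=S[m]; print(m.sum(),cv2.minAreaRect((P[:,:2]*1000).astype(np.float32)),np.median(P[:,2]))
s,T=tool()
l=np.array([np.cos(np.radians(60.1-90)),np.sin(np.radians(60.1-90)),0])
Tg=pose([.595,.0052,.100],[0,0,-1],l); plan(T,Tg,dmax=.05)
```

```text
213 ((525.701904296875, -297.36651611328125), (115.99471282958984, 54.2977409362793), 1.8215253353118896) 0.03952987738585434
292 ((525.5120849609375, -296.2474365234375), (118.3099136352539, 64.30057525634766), 7.1174163818359375) 0.03916586556707213
n 3 dist 0.1416 ang 1.98
{'travel': [-0.002, 0.157, -0.006], 'rotation': [0.003, -0.002, 0.022]}
{'travel': [0.0, 0.157, -0.006], 'rotation': [0.003, -0.002, 0.022]}
{'travel': [0.002, 0.157, -0.006], 'rotation': [0.003, -0.002, 0.022]}
```

Emit:
{"method": "arm_command", "body": {"steps": [{"hand": 0.4, "travel": [-0.002, 0.157, -0.006], "rotation": [0.003, -0.002, 0.022]}, {"hand": 0.4, "travel": [0, 0.157, -0.006], "rotation": [0.003, -0.002, 0.022]}, {"hand": 0.4, "travel": [0.002, 0.12, -0.006], "rotation": [0.003, -0.002, 0.022]}, {"hand": 0.4, "travel": [0, 0, 0], "rotation": [0, 0, 0]}]}}

```text
time: 13.08
eef_pos: [0.591, 0.0024, 0.1047]
tcp_rot: [-0.352, 0.616, -0.611, 0.352]
contact_force: [-0.8, -0.2, 0.9]
opening: 0.402
```

Run:
```python
from h import *
s,T=tool(); print(T.round(4),s['contact_force'])
l=np.array([np.cos(np.radians(60.1-90)),np.sin(np.radians(60.1-90)),0])
plan(T,pose([.595,.0052,.060],[0,0,-1],l),dmax=.05)
plan(T,pose([.595,.0052,.038],[0,0,-1],l),dmax=.025)
im,d=ctrl.read_camera('wrist'); cv2.imwrite('pics/w11.png',im); np.savez('w11.npz',d=d,T=T)
from cov import cover_pose
cover_pose('w11.npz','pics/w11.png',(80,320,215,340))
```

```text
[[-0.5045 -0.0024  0.8634  0.591 ]
 [-0.8634  0.0066 -0.5045  0.0024]
 [-0.0045 -1.     -0.0054  0.1047]
 [ 0.      0.      0.      1.    ]] [-0.76736552 -0.24456335  0.92513881]
n 1 dist 0.0449 ang 0.57
{'travel': [-0.014, 0.149, 0.008], 'rotation': [0.01, -0.013, -0.009]}
n 3 dist 0.0668 ang 0.57
{'travel': [-0.005, 0.074, 0.003], 'rotation': [0.003, -0.004, -0.003]}
{'travel': [-0.005, 0.074, 0.003], 'rotation': [0.003, -0.004, -0.003]}
{'travel': [-0.005, 0.074, 0.002], 'rotation': [0.003, -0.004, -0.003]}
plate rect ((594.691650390625, 5.088096618652344), (120.38789367675781, 56.21588897705078), 59.90232849121094) z 0.004324446550933642
rib rect ((594.88525390625, 5.592140197753906), (41.67441177368164, 13.501405715942383), 60.01075744628906) z 0.03217299237124069 1127
```

View pics/w11.png

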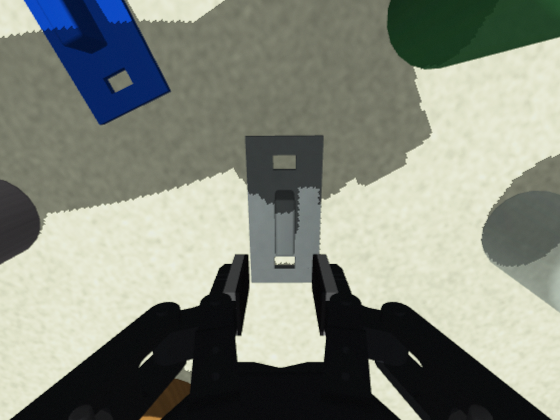

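Emit:
{"method": "arm_command", "body": {"steps": [{"hand": 0.4, "travel": [-0.014, 0.05, 0.006], "rotation": [0.01, -0.013, -0.009]}, {"hand": 0.4, "travel": [-0.002, 0.07, 0.002], "rotation": [0, 0, 0]}, {"hand": 0.4, "travel": [0, 0.07, 0], "rotation": [0, 0, 0]}, {"hand": 0.4, "travel": [0, 0, 0], "rotation": [0, 0, 0]}]}}

```text
time: 13.62
eef_pos: [0.6029, 0.004, 0.0541]
tcp_rot: [0.349, -0.608, 0.616, -0.359]
contact_force: [0.7, -0.2, 0.2]
opening: 0.402
```

Run:
```python
from h import *
s,T=tool(); print(T.round(4),s['contact_force'])
l=np.array([np.cos(np.radians(60.0-90)),np.sin(np.radians(60.0-90)),0])
plan(T,pose([.595,.0053,.038],[0,0,-1],l),dmax=.025)
```

```text
[[-0.4988  0.017   0.8666  0.6029]
 [-0.8667 -0.0032 -0.4988  0.004 ]
 [-0.0057 -0.9999  0.0163  0.0541]
 [ 0.      0.      0.      1.    ]] [ 0.71607716 -0.15449254  0.18591358]
n 1 dist 0.018 ang 0.99
{'travel': [0.01, 0.053, -0.026], 'rotation': [-0.031, 0.003, -0.011]}
```

Emit:
{"method": "arm_command", "body": {"steps": [{"hand": 0.4, "travel": [0.01, 0, -0.026], "rotation": [-0.031, 0.003, -0.011]}, {"hand": 0.4, "travel": [0, 0.025, 0], "rotation": [0, 0, 0]}, {"hand": 0.4, "travel": [0, 0.02, 0], "rotation": [0, 0, 0]}, {"hand": 0.4, "travel": [0, 0, 0], "rotation": [0, 0, 0]}]}}

```text
time: 14.12
eef_pos: [0.5968, 0.0053, 0.0434]
tcp_rot: [0.352, -0.611, 0.614, -0.355]
contact_force: [-0.6, -0.0, 0.4]
opening: 0.397
```

Run:
```python
from h import *
s,T=tool(); print(T.round(4),s['contact_force'])
l=np.array([np.cos(np.radians(60.0-90)),np.sin(np.radians(60.0-90)),0])
plan(T,pose([.595,.0053,.038],[0,0,-1],l),dmax=.025)
im,d=ctrl.read_camera('wrist'); cv2.imwrite('pics/w12.png',im[100:400,150:420].repeat(2,0).repeat(2,1))
```

```text
[[-4.998e-01  5.500e-03  8.661e-01  5.968e-01]
 [-8.661e-01 -9.000e-04 -4.998e-01  5.300e-03]
 [-2.000e-03 -1.000e+00  5.300e-03  4.340e-02]
 [ 0.000e+00  0.000e+00  0.000e+00  1.000e+00]] [-0.63171708 -0.00162182  0.43677578]
n 1 dist 0.0057 ang 0.32
{'travel': [0.003, 0.018, -0.005], 'rotation': [-0.01, 0.0, -0.004]}
```

View pics/w12.png

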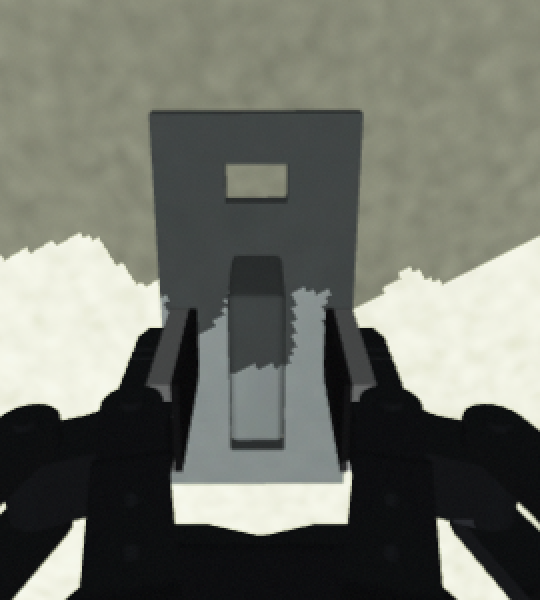

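Emit:
{"method": "arm_command", "body": {"steps": [{"hand": 0.4, "travel": [0.003, 0.016, -0.005], "rotation": [-0.01, 0, -0.004]}, {"hand": 0.4, "travel": [0, 0, 0], "rotation": [0, 0, 0]}, {"hand": 0, "travel": [0, 0, 0], "rotation": [0, 0, 0]}, {"hand": 0, "travel": [0, 0, 0], "rotation": [0, 0, 0]}, {"hand": 0, "travel": [0, 0, 0], "rotation": [0, 0, 0]}, {"hand": 0, "travel": [0, 0, 0], "rotation": [0, 0, 0]}], "grip_force": 80}}

```text
time: 14.92
eef_pos: [0.5957, 0.0051, 0.0391]
tcp_rot: [0.353, -0.612, 0.613, -0.354]
contact_force: [0.8, -0.6, -0.3]
opening: 0.145
```

Run:
```python
from m5 import *
s,T=tool(); print(T.round(4),s['contact_force'],s['opening'],s['time']); np.save('Tgrip.npy',T)
Tc=np.eye(4); a=np.radians(60.0); Tc[:3,:3]=R.from_euler('z',a).as_matrix(); Tc[:3,3]=[.595,.0053,0]
np.save('tool_cover.npy',np.linalg.inv(T)@Tc)
# to above box
Tu=T.copy(); Tu[2,3]+=.10
Tb=pose([.5265,-.295,.20],[0,0,-1],[0,-1,0])
plan(T,Tu,dmax=.035); plan(Tu,Tb,rmax=6,dmax=.04)
q1,e,m=path(T,Tu,s['qpos'],4); q2,e2,m2=path(Tu,Tb,q1,10); print(e,m,e2,m2,q2.round(2))
```

```text
[[-4.999e-01  1.400e-03  8.661e-01  5.957e-01]
 [-8.661e-01 -4.000e-04 -4.999e-01  5.100e-03]
 [-4.000e-04 -1.000e+00  1.400e-03  3.910e-02]
 [ 0.000e+00  0.000e+00  0.000e+00  1.000e+00]] [ 0.76995493 -0.62656234 -0.27539951] 0.14497153590953413 14.925
n 3 dist 0.1 ang 0.0
{'travel': [-0.0, -0.111, 0.0], 'rotation': [0.0, 0.0, 0.0]}
{'travel': [-0.0, -0.111, 0.0], 'rotation': [0.0, 0.0, 0.0]}
{'travel': [-0.0, -0.111, 0.0], 'rotation': [0.0, 0.0, 0.0]}
n 11 dist 0.3139 ang 60.01
{'travel': [0.089, -0.018, 0.027], 'rotation': [-0.0, 0.182, -0.0]}
{'travel': [0.086, -0.018, 0.036], 'rotation': [-0.0, 0.182, -0.0]}
{'travel': [0.082, -0.018, 0.044], 'rotation': [-0.0, 0.182, -0.0]}
{'travel': [0.078, -0.018, 0.051], 'rotation': [-0.0, 0.182, -0.0]}
{'travel': [0.073, -0.018, 0.059], 'rotation': [-0.0, 0.182, -0.0]}
{'travel': [0.067, -0.018, 0.065], 'rotation': [-0.0, 0.182, -0.0]}
{'travel': [0.06, -0.018, 0.071], 'rotation': [-0.0, 0.182, -0.0]}
{'travel': [0.053, -0.018, 0.077], 'rotation': [-0.0, 0.182, -0.0]}
{'travel': [0.046, -0.018, 0.081], 'rotation': [-0.0, 0.182, -0.0]}
{'travel': [0.038, -0.018, 0.085], 'rotation': [-0.0, 0.182, -0.0]}
{'travel': [0.03, -0.018, 0.089], 'rotation': [-0.0, 0.182, -0.0]}
4.1677334076516324e-11 0.044687683833193104 8.690168833798269e-11 0.05731165143126349 [-0.68  0.18  1.81 -0.    1.15  0.89]
```

Run:
```python
from m5 import *
T=np.load('Tgrip.npy')
Tu=T.copy(); Tu[2,3]+=.10
Tb=pose([.52,-.19,.22],[0,0,-1],[0.03,-1,0])
plan(Tu,Tb,rmax=6.5,dmax=.04)
```

```text
n 9 dist 0.2244 ang 58.29
{'travel': [0.077, -0.03, 0.012], 'rotation': [-0.0, 0.216, -0.0]}
{'travel': [0.075, -0.03, 0.02], 'rotation': [-0.0, 0.216, -0.0]}
{'travel': [0.072, -0.03, 0.029], 'rotation': [-0.0, 0.216, -0.0]}
{'travel': [0.068, -0.03, 0.037], 'rotation': [-0.0, 0.216, -0.0]}
{'travel': [0.064, -0.03, 0.044], 'rotation': [-0.0, 0.216, -0.0]}
{'travel': [0.058, -0.03, 0.051], 'rotation': [-0.0, 0.216, -0.0]}
{'travel': [0.052, -0.03, 0.057], 'rotation': [-0.0, 0.216, -0.0]}
{'travel': [0.045, -0.03, 0.063], 'rotation': [-0.0, 0.216, -0.0]}
{'travel': [0.038, -0.03, 0.068], 'rotation': [-0.0, 0.216, -0.0]}
```

Emit:
{"method": "arm_command", "body": {"steps": [{"hand": 0, "travel": [0, -0.11, 0], "rotation": [0, 0, 0]}, {"hand": 0, "travel": [0, -0.11, 0], "rotation": [0, 0, 0]}, {"hand": 0, "travel": [0, -0.11, 0], "rotation": [0, 0, 0]}, {"hand": 0, "travel": [0.077, -0.03, 0.012], "rotation": [0, 0.216, 0]}, {"hand": 0, "travel": [0.075, -0.03, 0.02], "rotation": [0, 0.216, 0]}, {"hand": 0, "travel": [0.072, -0.03, 0.029], "rotation": [0, 0.216, 0]}, {"hand": 0, "travel": [0.068, -0.03, 0.037], "rotation": [0, 0.216, 0]}, {"hand": 0, "travel": [0.064, -0.03, 0.044], "rotation": [0, 0.216, 0]}, {"hand": 0, "travel": [0.058, -0.03, 0.051], "rotation": [0, 0.216, 0]}, {"hand": 0, "travel": [0.052, -0.03, 0.057], "rotation": [0, 0.216, 0]}, {"hand": 0, "travel": [0.045, -0.03, 0.063], "rotation": [0, 0.216, 0]}, {"hand": 0, "travel": [0.038, -0.03, 0.068], "rotation": [0, 0.216, 0]}, {"hand": 0, "travel": [0, 0, 0], "rotation": [0, 0, 0]}]}}

```text
time: 16.55
eef_pos: [0.5105, -0.193, 0.2187]
tcp_rot: [-0.003, 0.708, -0.706, -0.005]
contact_force: [0.8, -0.0, -1.5]
opening: 0.145
```

Run:
```python
from h import *
s,T=tool(); print(s['time'],T.round(3),s['contact_force'],s['qpos'].round(2),s['opening'])
im,d=ctrl.read_camera('wrist'); cv2.imwrite('pics/w13.png',im); np.savez('w13.npz',d=d,T=T)
```

```text
16.55 [[-1.    -0.011 -0.003  0.51 ]
 [ 0.003  0.003 -1.    -0.193]
 [ 0.011 -1.    -0.003  0.219]
 [ 0.     0.     0.     1.   ]] [ 0.76619943 -0.01719747 -1.47010125] [-0.55  0.04  1.92 -0.    1.19  1.03] 0.14455500517177786
```

View pics/w13.png

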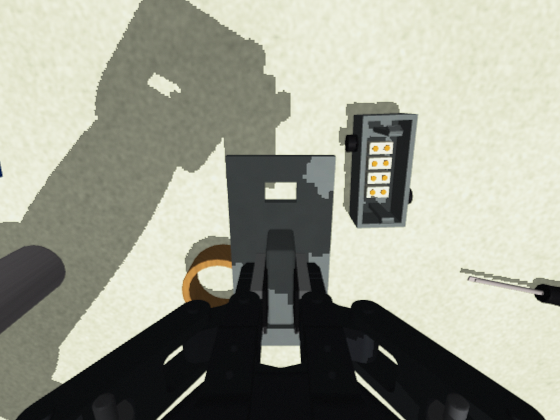

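The cover is held level. The open box shows fully at (383,170), with both hooks and two side glands. I fit the rim and the hooks.

Run:
```python
from h import *
z=np.load('w13.npz'); W=cloud('wrist',z['d'],wristT(z['T'])); S=W[100:240,340:425]
H=S[...,2]; print(np.histogram(H[H>.002],bins=np.arange(0,.07,.004)))
for lo,hi in ((.034,.044),(.036,.043)):
    m=(H>lo)&(H<hi); P=S[m]; print(m.sum(),cv2.minAreaRect((P[:,:2]*1000).astype(np.float32)),np.median(P[:,2]))
    mm=(m*255).astype(np.uint8)
cv2.imwrite('pics/boxm.png',cv2.resize(mm,None,fx=4,fy=4,interpolation=0))
m=(H>.046)&(H<.065); P=S[m]; c=P[:,0]>.525
for k in (c,~c): print('hook',k.sum(),P[k].mean(0).round(4),P[k].min(0).round(4),P[k].max(0).round(4))
# cover in hand
S=W[150:350,220:340]; H=S[...,2]; 
Q=(S.reshape(-1,3)-z['T'][:3,3])@z['T'][:3,:3]
k=(Q[:,1]>.02)&(Q[:,1]<.045); P=Q[k]; print('plate top in tool y',np.median(P[:,1]), cv2.minAreaRect((P[:,[0,2]]*1000).astype(np.float32)))
A=np.c_[P[:,0],P[:,2],np.ones(len(P))]; print(np.linalg.lstsq(A,P[:,1],rcond=None)[0])
print(np.load('tool_cover.npy').round(4))
```

```text
(array([ 801,  456,  352,  383, 1304,  430,  436,  317,  364, 1716,   40,
         40,   65,  137,   77,    0,    0]), array([0.   , 0.004, 0.008, 0.012, 0.016, 0.02 , 0.024, 0.028, 0.032,
       0.036, 0.04 , 0.044, 0.048, 0.052, 0.056, 0.06 , 0.064, 0.068]))
1932 ((525.74560546875, -298.6553039550781), (116.59150695800781, 53.070274353027344), 1.8168790340423584) 0.03818654233038041
1747 ((525.751220703125, -298.6600036621094), (116.56184387207031, 52.94919967651367), 1.7221267223358154) 0.03829344319775857
hook 172 [ 0.5706 -0.296   0.0538] [ 0.5658 -0.3033  0.0461] [ 0.5752 -0.2908  0.0581]
hook 135 [ 0.4837 -0.2989  0.0531] [ 0.4777 -0.3063  0.0461] [ 0.4867 -0.2934  0.0577]
plate top in tool y 0.03471714964472937 ((1.27294921875, -0.4956855773925781), (120.76736450195312, 56.41490936279297), 0.0784018337726593)
[-0.00341604  0.00048038  0.03443132]
[[-1.00e+00 -1.00e-04 -4.00e-04  2.00e-04]
 [ 4.00e-04 -1.40e-03 -1.00e+00  3.91e-02]
 [ 1.00e-04 -1.00e+00  1.40e-03 -8.00e-04]
 [ 0.00e+00  0.00e+00  0.00e+00  1.00e+00]]
```

View pics/boxm.png

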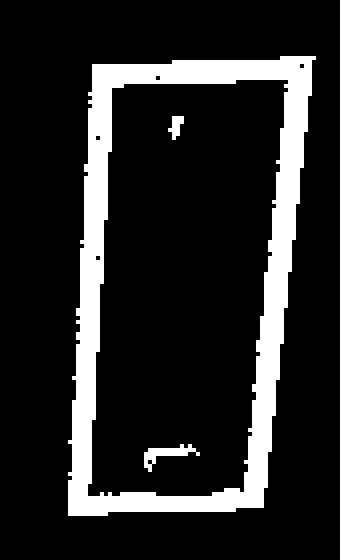

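```bash
cat > go.py <<'E'
from m5 import *
import sys
x,y,z,dm=map(float,sys.argv[1:5])
s,T=tool(); print(s['time'],T[:3,3].round(4),'tilt',T[2,[0,2]].round(4),'yaw',np.arctan2(T[0,2],-T[1,2]).round(4),'F',s['contact_force'].round(1),'op',s['opening'].round(3))
plan(T,pose([x,y,z],[0,0,-1],[.031,-1,0]),dmax=dm)
E
python3 go.py .5265 -.299 .14 .035
```

```text
Traceback (most recent call last):
  File "go.py", line 4, in <module>
    s,T=tool(); print(s['time'],T[:3,3].round(4),'tilt',T[2,[0,2]].round(4),'yaw',np.arctan2(T[0,2],-T[1,2]).round(4),'F',s['contact_force'].round(1),'op',s['opening'].round(3))
                                                                                                                                                           ^^^^^^^^^^^^^^^^^^
AttributeError: 'float' object has no attribute 'round'
```

```bash
sed -i "s/s\['opening'\].round(3)/round(s['opening'],3)/" go.py; python3 go.py .5265 -.299 .14 .035
```

```text
16.6 [ 0.5103 -0.1921  0.218 ] tilt [ 0.0118 -0.0042] yaw -0.0012 F [-0.  -0.2 -1.8] op 0.143
n 4 dist 0.1333 ang 1.98
{'travel': [-0.014, 0.064, 0.089], 'rotation': [0.002, -0.015, 0.006]}
{'travel': [-0.013, 0.065, 0.089], 'rotation': [0.002, -0.015, 0.006]}
{'travel': [-0.013, 0.065, 0.089], 'rotation': [0.002, -0.015, 0.006]}
{'travel': [-0.012, 0.065, 0.089], 'rotation': [0.002, -0.015, 0.006]}
```

Emit:
{"method": "arm_command", "body": {"steps": [{"hand": 0, "travel": [-0.014, 0.03, 0.089], "rotation": [0.002, -0.015, 0.006]}, {"hand": 0, "travel": [-0.013, 0.05, 0.089], "rotation": [0.002, -0.015, 0.006]}, {"hand": 0, "travel": [-0.013, 0.06, 0.089], "rotation": [0.002, -0.015, 0.006]}, {"hand": 0, "travel": [-0.012, 0.06, 0.089], "rotation": [0.002, -0.015, 0.006]}, {"hand": 0, "travel": [0, 0, 0], "rotation": [0, 0, 0]}]}}

```text
time: 17.23
eef_pos: [0.5282, -0.2949, 0.152]
tcp_rot: [-0.016, 0.709, -0.705, 0.015]
contact_force: [-0.6, 1.1, -0.9]
opening: 0.143
```

```bash
python3 go.py .5265 -.299 .115 .035
```

```text
17.225 [ 0.5282 -0.2949  0.152 ] tilt [ 0.0019 -0.0064] yaw 0.0435 F [-0.6  1.1 -0.9] op 0.143
n 2 dist 0.0372 ang 0.81
{'travel': [0.003, 0.062, 0.007], 'rotation': [0.006, 0.012, 0.002]}
{'travel': [0.003, 0.062, 0.007], 'rotation': [0.006, 0.012, 0.002]}
```

Emit:
{"method": "arm_command", "body": {"steps": [{"hand": 0, "travel": [0.004, 0.03, 0.012], "rotation": [0.012, 0.024, 0.004]}, {"hand": 0, "travel": [0.001, 0.045, 0.002], "rotation": [0, 0, 0]}, {"hand": 0, "travel": [0, 0.03, 0], "rotation": [0, 0, 0]}, {"hand": 0, "travel": [0, 0, 0], "rotation": [0, 0, 0]}]}}

```text
time: 17.73
eef_pos: [0.5271, -0.2957, 0.1183]
tcp_rot: [-0.012, 0.708, -0.706, 0.012]
contact_force: [0.7, -0.6, -0.9]
opening: 0.142
```

```bash
python3 go.py .5265 -.299 .112 .035
python3 - <<'E'
from h import *
s,T=tool()
im,d=ctrl.read_camera('wrist'); cv2.imwrite('pics/w14.png',im); np.savez('w14.npz',d=d,T=T)
E
```

```text
17.725 [ 0.5271 -0.2957  0.1183] tilt [ 0.0003 -0.0015] yaw 0.0343 F [ 0.7 -0.6 -0.9] op 0.142
n 1 dist 0.0071 ang 0.21
{'travel': [0.002, 0.021, 0.011], 'rotation': [0.003, 0.006, 0.001]}
```

View pics/w14.png

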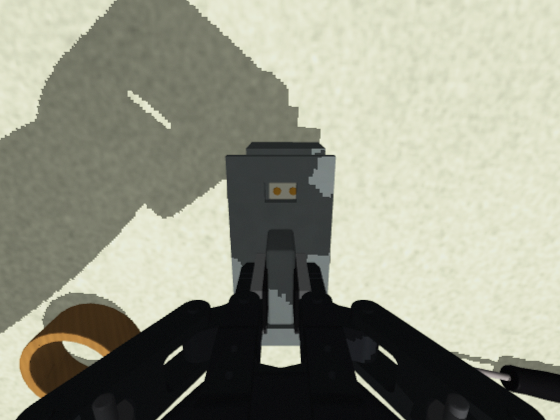

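Run:
```python
from h import *
z=np.load('w14.npz'); T=z['T']; W=cloud('wrist',z['d'],wristT(T)); 
S=W[138:156,235:340]; m=(S[...,2]>.033)&(S[...,2]<.043); P=S[m]; print(len(P),P.min(0).round(4),P.max(0).round(4),'ymid',((P[:,1].min()+P[:,1].max())/2).round(4))
pred=np.array([.5257,-.2987])+.058*np.array([1,.031]); print('pred end mid',pred)
Q=(W[150:350,220:340].reshape(-1,3)-T[:3,3])@T[:3,:3]; k=(Q[:,1]>.028)&(Q[:,1]<.04);P=Q[k]; print(cv2.minAreaRect((P[:,[0,2]]*1000).astype(np.float32)))
for v in range(182,202,4): print(v,W[v,262:302:4,2].round(3))
```

```text
556 [ 0.5796 -0.3226  0.0339] [ 0.5848 -0.2706  0.0405] ymid -0.2966
pred end mid [ 0.5837   -0.296902]
((1.1805877685546875, -0.5571670532226562), (56.30973815917969, 120.5183334350586), 89.97452545166016)
182 [0.084 0.083 0.084 0.084 0.083 0.083 0.083 0.084 0.083 0.083]
186 [0.083 0.004 0.019 0.018 0.018 0.018 0.018 0.018 0.017 0.082]
190 [0.083 0.003 0.018 0.019 0.019 0.017 0.019 0.02  0.019 0.084]
194 [0.084 0.005 0.018 0.019 0.019 0.019 0.018 0.018 0.02  0.084]
198 [0.083 0.003 0.018 0.018 0.018 0.018 0.018 0.018 0.019 0.084]
```

The far rim edge agrees with the fit to 0.3 mm. I correct sideways, then come down to just above the hooks.

Emit:
{"method": "arm_command", "body": {"steps": [{"hand": 0, "travel": [0.001, 0, 0.011], "rotation": [0.003, 0.006, 0.001]}, {"hand": 0, "travel": [0, 0.02, 0], "rotation": [0, 0, 0]}, {"hand": 0, "travel": [0, 0.015, 0], "rotation": [0, 0, 0]}, {"hand": 0, "travel": [0, 0, 0], "rotation": [0, 0, 0]}]}}

```text
time: 18.27
eef_pos: [0.5279, -0.3001, 0.109]
tcp_rot: [0.01, -0.706, 0.708, -0.012]
contact_force: [-0.4, -0.5, -0.7]
opening: 0.14
```

```bash
python3 go.py .5267 -.299 .100 .035
```

```text
18.275 [ 0.5279 -0.3001  0.109 ] tilt [-0.0029  0.0025] yaw 0.0308 F [-0.4 -0.5 -0.7] op 0.14
n 1 dist 0.0092 ang 0.22
{'travel': [0.004, 0.03, -0.004], 'rotation': [-0.005, -0.0, -0.006]}
```

Emit:
{"method": "arm_command", "body": {"steps": [{"hand": 0, "travel": [0.003, 0.012, -0.003], "rotation": [-0.005, 0, -0.006]}, {"hand": 0, "travel": [0, 0.012, 0], "rotation": [0, 0, 0]}, {"hand": 0, "travel": [0, 0, 0], "rotation": [0, 0, 0]}]}}

```text
time: 18.65
eef_pos: [0.5269, -0.2991, 0.1013]
tcp_rot: [-0.011, 0.707, -0.707, 0.011]
contact_force: [-0.7, 0.3, -0.1]
opening: 0.138
```

```bash
python3 go.py .5267 -.299 .094 .035
```

```text
18.65 [ 0.5269 -0.2991  0.1013] tilt [ 0.0004 -0.0004] yaw 0.0307 F [-0.7  0.3 -0.1] op 0.138
n 1 dist 0.0073 ang 0.04
{'travel': [0.001, 0.024, -0.001], 'rotation': [0.001, -0.0, 0.001]}
```

Emit:
{"method": "arm_command", "body": {"steps": [{"hand": 0, "travel": [0, 0.008, 0], "rotation": [0, 0, 0]}, {"hand": 0, "travel": [0, 0.008, 0], "rotation": [0, 0, 0]}, {"hand": 0, "travel": [0, 0.007, 0], "rotation": [0, 0, 0]}]}}

```text
time: 19.02
eef_pos: [0.5271, -0.2992, 0.0943]
tcp_rot: [0.011, -0.707, 0.707, -0.011]
contact_force: [-0.7, 0.5, -0.4]
opening: 0.141
```

```bash
python3 go.py .5267 -.299 .090 .035
```

```text
19.025 [ 0.5271 -0.2992  0.0943] tilt [-0.0001  0.0001] yaw 0.0309 F [-0.7  0.5 -0.4] op 0.141
n 1 dist 0.0043 ang 0.01
{'travel': [0.001, 0.014, -0.001], 'rotation': [-0.0, -0.0, -0.0]}
```

Emit:
{"method": "arm_command", "body": {"steps": [{"hand": 0, "travel": [0, 0.007, 0], "rotation": [0, 0, 0]}, {"hand": 0, "travel": [0, 0.007, 0], "rotation": [0, 0, 0]}]}}

```text
time: 19.27
eef_pos: [0.5279, -0.3, 0.0916]
tcp_rot: [0.01, -0.706, 0.708, -0.012]
contact_force: [-1.1, 1.2, 5.6]
opening: 0.144
```

```bash
python3 go.py .5267 -.299 .086 .035
```

```text
19.275 [ 0.5279 -0.3     0.0916] tilt [-0.0016  0.0017] yaw 0.031 F [-1.1  1.2  5.6] op 0.144
n 1 dist 0.0058 ang 0.13
{'travel': [0.004, 0.019, -0.003], 'rotation': [-0.003, -0.0, -0.003]}
```

Emit:
{"method": "arm_command", "body": {"steps": [{"hand": 0, "travel": [0.002, 0.008, -0.002], "rotation": [-0.003, 0, -0.003]}, {"hand": 0, "travel": [0, 0.008, 0], "rotation": [0, 0, 0]}]}}

```text
time: 19.52
eef_pos: [0.5286, -0.3006, 0.0902]
tcp_rot: [0.01, -0.706, 0.708, -0.012]
contact_force: [-2.2, 1.7, 8.9]
opening: 0.148
```

```bash
python3 go.py .5267 -.299 .082 .035
```

```text
19.525 [ 0.5286 -0.3006  0.0902] tilt [-0.002   0.0026] yaw 0.0311 F [-2.2  1.7  8.9] op 0.148
n 1 dist 0.0085 ang 0.19
{'travel': [0.006, 0.027, -0.006], 'rotation': [-0.005, 0.0, -0.004]}
```

Emit:
{"method": "arm_command", "body": {"steps": [{"hand": 0, "travel": [0.005, 0.012, -0.004], "rotation": [-0.005, 0, -0.004]}, {"hand": 0, "travel": [0.002, 0.012, -0.002], "rotation": [0, 0, 0]}]}}

```text
time: 19.77
eef_pos: [0.5292, -0.3008, 0.0899]
tcp_rot: [0.01, -0.706, 0.708, -0.013]
contact_force: [-3.4, 4.0, 15.2]
opening: 0.141
```

```bash
python3 go.py .5267 -.299 .080 .035
```

```text
19.775 [ 0.5292 -0.3008  0.0899] tilt [-0.0045  0.0037] yaw 0.0315 F [-3.4  4.  15.2] op 0.141
n 1 dist 0.0104 ang 0.33
{'travel': [0.008, 0.033, -0.006], 'rotation': [-0.007, 0.001, -0.009]}
```

Emit:
{"method": "arm_command", "body": {"steps": [{"hand": 0, "travel": [0.007, 0.016, -0.006], "rotation": [-0.007, 0, -0.009]}, {"hand": 0, "travel": [0.004, 0.016, -0.003], "rotation": [0, 0, 0]}]}}

```text
time: 20.02
eef_pos: [0.5295, -0.3008, 0.0898]
tcp_rot: [0.009, -0.705, 0.709, -0.013]
contact_force: [-3.7, 4.1, 18.5]
opening: 0.143
```

```bash
python3 go.py .5267 -.299 .080 .035
python3 - <<'E'
from h import *
s,T=tool()
im,d=ctrl.read_camera('wrist'); cv2.imwrite('pics/w15.png',im); W=cloud('wrist',d,wristT(T))
Q=(W[150:350,220:340].reshape(-1,3)-T[:3,3])@T[:3,:3]; k=(Q[:,1]>.025)&(Q[:,1]<.045)&(abs(Q[:,2])>.012);P=Q[k]
A=np.c_[P[:,0],P[:,2],np.ones(len(P))]; print(np.linalg.lstsq(A,P[:,1],rcond=None)[0],cv2.minAreaRect((P[:,[0,2]]*1000).astype(np.float32)))
E
```

```text
20.025 [ 0.5295 -0.3008  0.0898] tilt [-0.0055  0.0054] yaw 0.032 F [-3.7  4.1 18.5] op 0.143
n 1 dist 0.0104 ang 0.45
{'travel': [0.009, 0.033, -0.007], 'rotation': [-0.01, 0.002, -0.011]}
[-0.01353653  0.00265666  0.03462135] ((1.0250892639160156, -0.5735664367675781), (119.79584503173828, 56.39261245727539), 0.004516166634857655)
```

View pics/w15.png

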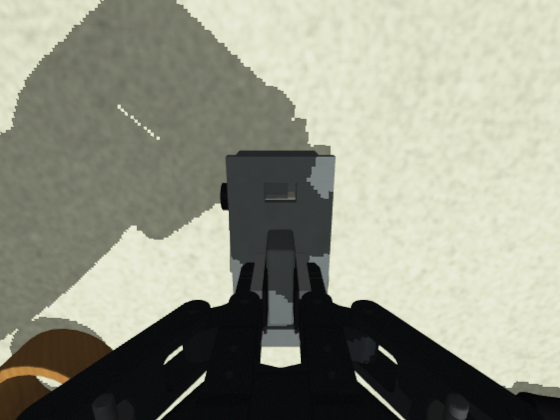

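The view shows the +x end about 1 mm low and the TCP 2.8 mm off in +x: the arm drifts sideways under load. I back off, re-centre, and press again with compensation.

Emit:
{"method": "arm_command", "body": {"steps": [{"hand": 0, "travel": [0, -0.025, 0], "rotation": [-0.01, 0, -0.011]}, {"hand": 0, "travel": [0.01, -0.008, -0.007], "rotation": [0, 0, 0]}, {"hand": 0, "travel": [0, 0, 0], "rotation": [0, 0, 0]}]}}

```text
time: 20.45
eef_pos: [0.5259, -0.2984, 0.0997]
tcp_rot: [-0.012, 0.707, -0.707, 0.011]
contact_force: [-0.4, -0.2, -1.2]
opening: 0.145
```

```bash
python3 go.py .526 -.2985 .095 .035
```

```text
20.45 [ 0.5259 -0.2984  0.0997] tilt [ 0.0006 -0.0001] yaw 0.0322 F [-0.4 -0.2 -1.2] op 0.145
n 1 dist 0.0047 ang 0.08
{'travel': [-0.0, 0.016, 0.0], 'rotation': [0.0, 0.002, 0.001]}
```

Emit:
{"method": "arm_command", "body": {"steps": [{"hand": 0, "travel": [0, 0.01, 0], "rotation": [0, 0.002, 0.001]}, {"hand": 0, "travel": [0, 0.007, 0], "rotation": [0, 0, 0]}, {"hand": 0, "travel": [0, 0, 0], "rotation": [0, 0, 0]}]}}

```text
time: 20.82
eef_pos: [0.5263, -0.2982, 0.0934]
tcp_rot: [-0.01, 0.707, -0.707, 0.011]
contact_force: [1.4, 1.1, 0.1]
opening: 0.144
```

```bash
python3 go.py .526 -.2985 .090 .035
python3 - <<'E'
from h import *
s,T=tool()
im,d=ctrl.read_camera('wrist');  W=cloud('wrist',d,wristT(T))
Q=(W[150:350,220:340].reshape(-1,3)-T[:3,3])@T[:3,:3]; k=(Q[:,1]>.025)&(Q[:,1]<.045)&(abs(Q[:,2])>.012);P=Q[k]
A=np.c_[P[:,0],P[:,2],np.ones(len(P))]; print(np.linalg.lstsq(A,P[:,1],rcond=None)[0],cv2.minAreaRect((P[:,[0,2]]*1000).astype(np.float32)))
S=W[130:156,225:345]; m=(S[...,2]>.033)&(S[...,2]<.043); P=S[m]; print(len(P)); 
if len(P): print(P.min(0).round(4),P.max(0).round(4))
E
```

```text
20.825 [ 0.5263 -0.2982  0.0934] tilt [-0.0017 -0.0003] yaw 0.0304 F [1.4 1.1 0.1] op 0.144
n 1 dist 0.0034 ang 0.1
{'travel': [0.001, 0.011, 0.001], 'rotation': [0.001, -0.001, -0.003]}
[-0.00092422  0.00018697  0.03470749] ((0.9860725402832031, -0.5258274078369141), (56.243865966796875, 120.25564575195312), 89.99374389648438)
269
[ 0.5826 -0.3223  0.0332] [ 0.585  -0.2707  0.0401]
```

Emit:
{"method": "arm_command", "body": {"steps": [{"hand": 0, "travel": [0.004, 0.012, -0.002], "rotation": [0, 0, -0.006]}, {"hand": 0, "travel": [0.006, 0.014, -0.003], "rotation": [0, 0, -0.006]}]}}

```text
time: 21.12
eef_pos: [0.5263, -0.2986, 0.0899]
tcp_rot: [0.01, -0.706, 0.708, -0.011]
contact_force: [0.8, 2.6, 17.1]
opening: 0.141
```

```bash
python3 go.py .5263 -.2985 .080 .035
```

```text
21.125 [ 0.5263 -0.2986  0.0899] tilt [-0.0022  0.0042] yaw 0.0298 F [ 0.8  2.6 17.1] op 0.141
n 1 dist 0.0099 ang 0.28
{'travel': [0.0, 0.033, -0.001], 'rotation': [-0.008, -0.002, -0.004]}
```

Now it stays centred in x and y with 17 N. I press a little further.

Emit:
{"method": "arm_command", "body": {"steps": [{"hand": 0, "travel": [0.006, 0.018, -0.003], "rotation": [-0.008, 0, -0.006]}]}}

```text
time: 21.25
eef_pos: [0.5273, -0.2988, 0.0898]
tcp_rot: [0.009, -0.706, 0.708, -0.012]
contact_force: [-1.3, 6.6, 24.8]
opening: 0.143
```

```bash
python3 go.py .5263 -.2985 .080 .035
```

```text
21.25 [ 0.5273 -0.2988  0.0898] tilt [-0.0044  0.0021] yaw 0.0294 F [-1.3  6.6 24.8] op 0.143
n 1 dist 0.0098 ang 0.29
{'travel': [0.003, 0.033, -0.001], 'rotation': [-0.004, -0.003, -0.008]}
```

Run:
```python
from h import *
s,T=tool()
im,d=ctrl.read_camera('wrist'); cv2.imwrite('pics/w16.png',cv2.resize(im[120:360,200:360],None,fx=4,fy=2.5,interpolation=2)); W=cloud('wrist',d,wristT(T))
Q=(W[150:350,220:340].reshape(-1,3)-T[:3,3])@T[:3,:3]; k=(Q[:,1]>.025)&(Q[:,1]<.045)&(abs(Q[:,2])>.012);P=Q[k]
A=np.c_[P[:,0],P[:,2],np.ones(len(P))]; print(np.linalg.lstsq(A,P[:,1],rcond=None)[0],cv2.minAreaRect((P[:,[0,2]]*1000).astype(np.float32)))
P=W[150:350,220:340].reshape(-1,3); k=(P[:,2]>.045)&(P[:,2]<.065); P=P[k]; A=np.c_[P[:,0]-.526,P[:,1]+.299,np.ones(len(P))]; print('world plate top',np.linalg.lstsq(A,P[:,2],rcond=None)[0])
for v in range(180,204,3): print(v,W[v,258:304:4,2].round(3))
im,d=ctrl.read_camera('scene'); cv2.imwrite('pics/s16.png',cv2.resize(im[140:230,150:270],None,fx=6,fy=6,interpolation=2))
print(ctrl.get_state()['contact_force'])
```

```text
[-0.00576559  0.00195184  0.03461083] ((0.7726974487304688, -0.6524543762207031), (56.347930908203125, 119.58904266357422), 89.96287536621094)
world plate top [4.32101832e-05 1.39714493e-04 5.51473405e-02]
180 [0.055 0.055 0.054 0.055 0.055 0.055 0.056 0.055 0.055 0.053 0.056 0.056]
183 [0.055 0.054 0.002 0.053 0.052 0.053 0.053 0.053 0.053 0.002 0.056 0.055]
186 [0.056 0.055 0.004 0.053 0.054 0.055 0.055 0.054 0.055 0.003 0.054 0.055]
189 [0.055 0.055 0.005 0.056 0.057 0.056 0.057 0.056 0.057 0.005 0.054 0.055]
192 [0.055 0.056 0.012 0.057 0.056 0.057 0.057 0.057 0.058 0.013 0.054 0.054]
195 [0.055 0.054 0.019 0.055 0.055 0.055 0.055 0.054 0.055 0.018 0.055 0.054]
198 [0.055 0.055 0.019 0.018 0.019 0.019 0.017 0.019 0.019 0.019 0.055 0.055]
201 [0.056 0.055 0.052 0.053 0.052 0.053 0.053 0.052 0.052 0.052 0.055 0.056]
[-0.25463005  4.23081283 18.59244514]
```

View pics/w16.png

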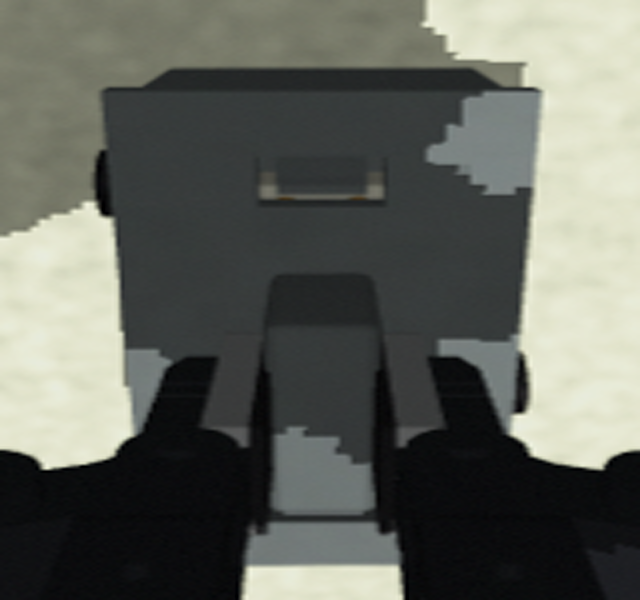

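View pics/s16.png

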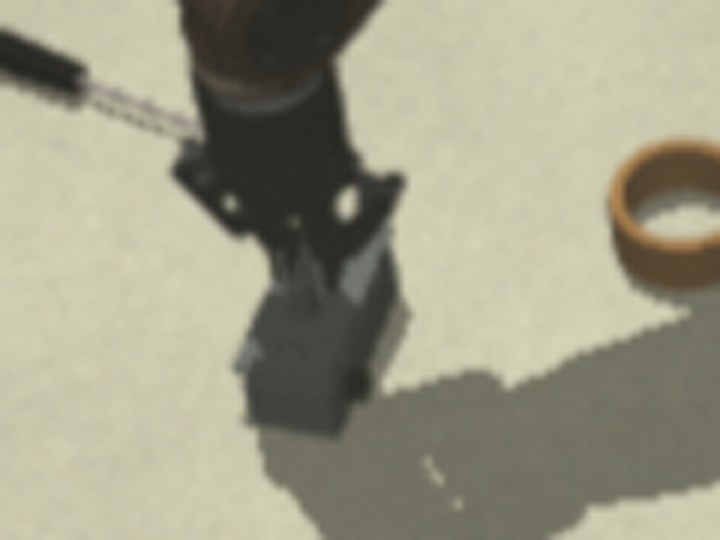

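Emit:
{"method": "arm_command", "body": {"steps": [{"hand": 0, "travel": [0.01, 0.018, -0.003], "rotation": [-0.004, 0, -0.008]}, {"hand": 0, "travel": [0.01, 0.022, -0.003], "rotation": [-0.004, 0, -0.008]}]}}

```text
time: 21.6
eef_pos: [0.5273, -0.2989, 0.0897]
tcp_rot: [0.008, -0.706, 0.708, -0.013]
contact_force: [-1.5, 6.9, 24.9]
opening: 0.139
```

```bash
python3 go.py .5263 -.2985 .080 .035
```

```text
21.6 [ 0.5273 -0.2989  0.0897] tilt [-0.007   0.0022] yaw 0.0293 F [-1.5  6.9 24.9] op 0.139
n 1 dist 0.0097 ang 0.43
{'travel': [0.003, 0.032, -0.002], 'rotation': [-0.004, -0.003, -0.013]}
```

Emit:
{"method": "arm_command", "body": {"steps": [{"hand": 0, "travel": [0.012, 0.028, -0.006], "rotation": [-0.004, 0, -0.013]}]}}

```text
time: 21.72
eef_pos: [0.5276, -0.2995, 0.0883]
tcp_rot: [0.007, -0.705, 0.709, -0.014]
contact_force: [-0.4, -0.3, 14.2]
opening: 0.142
```

```bash
python3 go.py .5263 -.2985 .080 .035
```

```text
21.725 [ 0.5276 -0.2995  0.0883] tilt [-0.0088  0.0066] yaw 0.0294 F [-0.4 -0.3 14.2] op 0.142
n 1 dist 0.0085 ang 0.64
{'travel': [0.005, 0.028, -0.004], 'rotation': [-0.013, -0.003, -0.017]}
```

Emit:
{"method": "arm_command", "body": {"steps": [{"hand": 0, "travel": [0.006, 0.016, -0.004], "rotation": [-0.013, 0, -0.017]}, {"hand": 0, "travel": [0.004, 0.016, -0.002], "rotation": [0, 0, -0.006]}]}}

```text
time: 21.98
eef_pos: [0.5263, -0.2996, 0.0823]
tcp_rot: [0.01, -0.705, 0.709, -0.011]
contact_force: [1.6, 0.8, 2.9]
opening: 0.145
```

```bash
python3 go.py .5263 -.2985 .079 .035
```

```text
21.975 [ 0.5263 -0.2996  0.0823] tilt [-0.0005  0.0049] yaw 0.0301 F [1.6 0.8 2.9] op 0.145
n 1 dist 0.0035 ang 0.28
{'travel': [-0.0, 0.011, -0.004], 'rotation': [-0.009, -0.002, -0.001]}
```

Emit:
{"method": "arm_command", "body": {"steps": [{"hand": 0, "travel": [0.001, 0.007, -0.004], "rotation": [-0.009, 0, -0.001]}, {"hand": 0, "travel": [0, 0.006, 0], "rotation": [0, 0, 0]}]}}

```text
time: 22.22
eef_pos: [0.5259, -0.2981, 0.0789]
tcp_rot: [-0.012, 0.707, -0.707, 0.01]
contact_force: [-2.0, 3.0, 18.5]
opening: 0.144
```

```bash
python3 go.py .5263 -.2990 .079 .035
```

```text
22.225 [ 0.5259 -0.2981  0.0789] tilt [ 0.0018 -0.0013] yaw 0.0308 F [-2.   3.  18.5] op 0.144
n 1 dist 0.0009 ang 0.13
{'travel': [-0.001, -0.0, 0.003], 'rotation': [0.002, -0.0, 0.004]}
```

```bash
cat > chk.py <<'E'
from h import *
import sys
s,T=tool()
im,d=ctrl.read_camera('wrist'); cv2.imwrite(f'pics/{sys.argv[1]}.png',cv2.resize(im[120:360,200:360],None,fx=4,fy=2.5,interpolation=2)); W=cloud('wrist',d,wristT(T))
P=W[140:352,215:345].reshape(-1,3); k=(P[:,2]>.037)&(P[:,2]<.051); P=P[k]; A=np.c_[P[:,0]-.526,P[:,1]+.299,np.ones(len(P))]; c=np.linalg.lstsq(A,P[:,2],rcond=None)[0]; r=abs(P[:,2]-A@c)<.002; print('plate top plane',np.linalg.lstsq(A[r],P[r,2],rcond=None)[0].round(4),r.sum(),cv2.minAreaRect((P[r][:,:2]*1000).astype(np.float32)))
print(s['time'],s['contact_force'])
for v in range(176,212,3): print(v,W[v,258:304:4,2].round(3), W[v,280,0].round(4))
E
python3 chk.py w17
```

```text
plate top plane [0.0012 0.0004 0.0443] 10028 ((524.6655883789062, -297.5865478515625), (120.75299072265625, 56.23017883300781), 1.6972941160202026)
22.225 [-1.99527774  3.04916352 18.53969298]
176 [0.044 0.045 0.044 0.044 0.046 0.048 0.046   nan 0.047 0.044 0.044 0.046] 0.575
179 [0.045 0.044 0.045 0.05  0.051 0.05  0.051 0.051 0.05  0.05  0.045 0.044] 0.5743
182 [0.045 0.045 0.003 0.053 0.053 0.053 0.052 0.053 0.053 0.052 0.044 0.045] 0.5734
185 [0.045 0.043 0.003 0.054 0.054 0.054 0.054 0.054 0.054 0.054 0.043 0.044] 0.5719
188 [0.044 0.043 0.003 0.056 0.056 0.057 0.056 0.056 0.056 0.057 0.044 0.044] 0.5715
191 [0.045 0.044 0.006 0.057 0.055 0.058 0.056 0.057 0.056 0.057 0.045 0.043] 0.5697
194 [0.045 0.044 0.014 0.057 0.055 0.054 0.054 0.055 0.056 0.056 0.045 0.045] 0.5677
197 [0.045 0.045 0.019 0.054 0.054 0.055 0.055 0.055 0.056 0.055 0.044 0.045] 0.5663
200 [0.045 0.045 0.041 0.04  0.042 0.04  0.041 0.041 0.04  0.04  0.044 0.044] 0.5602
203 [0.044 0.045 0.045 0.045 0.044 0.044 0.045 0.043 0.045 0.044 0.046 0.044] 0.5599
206 [0.045 0.044 0.045 0.045 0.044 0.043 0.044 0.044 0.044 0.044 0.045 0.044] 0.558
209 [0.044 0.045 0.044 0.043 0.044 0.044 0.044 0.045 0.044 0.044 0.045 0.043] 0.5569
```

View pics/w17.png

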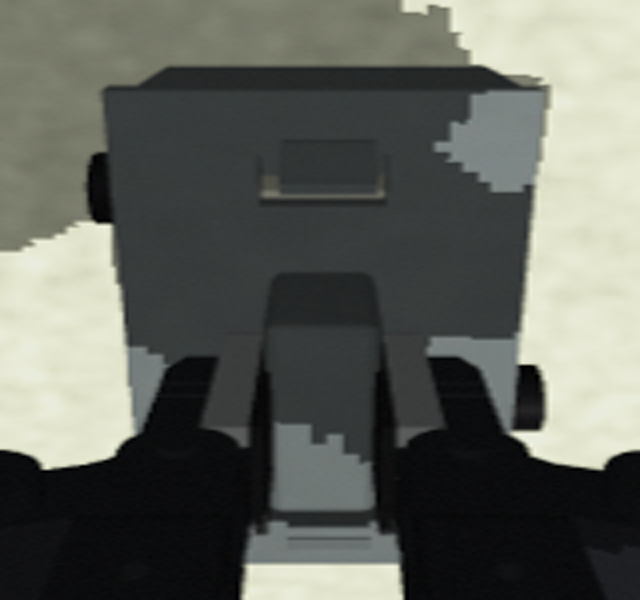

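The plate is level with its top at 46 mm after the 1.7 mm depth bias, and the barb overlaps the slot edge. I let go and rise straight up.

Emit:
{"method": "arm_command", "body": {"steps": [{"hand": 0.2, "travel": [0, -0.003, 0], "rotation": [0, 0, 0]}, {"hand": 0.4, "travel": [0, 0, 0], "rotation": [0, 0, 0]}, {"hand": 0.4, "travel": [0, 0, 0], "rotation": [0, 0, 0]}, {"hand": 0.4, "travel": [0, -0.05, 0], "rotation": [0, 0, 0]}, {"hand": 0.4, "travel": [0, -0.1, 0], "rotation": [0, 0, 0]}, {"hand": 0.4, "travel": [0, -0.15, 0], "rotation": [0, 0, 0]}, {"hand": 0.4, "travel": [0, -0.15, 0], "rotation": [0, 0, 0]}, {"hand": 0.4, "travel": [-0.1, -0.05, 0], "rotation": [0, 0, 0]}, {"hand": 0.4, "travel": [0, 0, 0], "rotation": [0, 0, 0]}]}}

```text
time: 23.4
eef_pos: [0.5542, -0.2962, 0.2335]
tcp_rot: [-0.014, 0.709, -0.705, 0.007]
contact_force: [0.5, 0.2, 0.7]
opening: 0.398
```

Run:
```python
from h import *
s,T=tool(); print(s['time'],s['contact_force'],s['eef_pos'],s['opening'])
im,d=ctrl.read_camera('wrist'); cv2.imwrite('pics/w18.png',im); W=cloud('wrist',d,wristT(T)); np.savez('w18.npz',d=d,T=T)
P=W.reshape(-1,3); P=P[(abs(P[:,0]-.526)<.08)&(abs(P[:,1]+.299)<.05)]
k=(P[:,2]>.038)&(P[:,2]<.049); Q=P[k]; A=np.c_[Q[:,0]-.526,Q[:,1]+.299,np.ones(len(Q))]; c=np.linalg.lstsq(A,Q[:,2],rcond=None)[0]; r=abs(Q[:,2]-A@c)<.0015
print('plane',np.linalg.lstsq(A[r],Q[r,2],rcond=None)[0].round(4),cv2.minAreaRect((Q[r][:,:2]*1000).astype(np.float32)))
h=P[(P[:,2]>.049)&(P[:,2]<.064)]
for sgn in (1,-1):
    q=h[(sgn*(h[:,0]-.526)>.03)]; print('hook',sgn,len(q),q.min(0).round(4),q.max(0).round(4),q[q[:,2]>.054].mean(0).round(4))
```

```text
23.4 [0.51867776 0.21688178 0.74108767] [ 0.55420886 -0.29620347  0.23349049] 0.3980074487722412
plane [0.     0.0002 0.0443] ((524.7098999023438, -297.7360534667969), (120.32088470458984, 56.16231918334961), 1.7836066484451294)
hook 1 120 [ 0.5659 -0.3028  0.0492] [ 0.5747 -0.2914  0.058 ] [ 0.5696 -0.2971  0.0558]
hook -1 75 [ 0.4817 -0.3051  0.0493] [ 0.4865 -0.2938  0.0579] [ 0.484  -0.2992  0.0559]
```

View pics/w18.png

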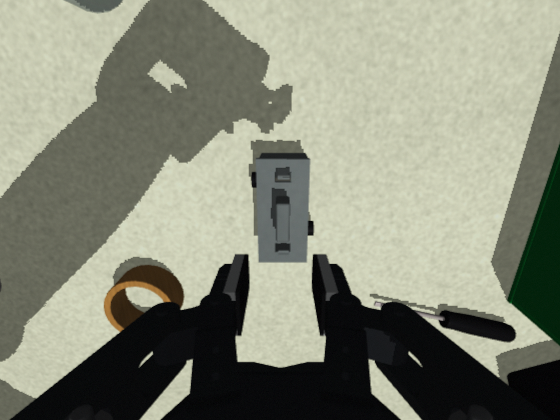

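The cover sits level on the box at (282,205), both hook tops stand through the slots at (283,174) and (283,248), and the gripper is clear. I check the rack and bystanders once, then hand in.

Run:
```python
from h import *
im,d=ctrl.read_camera('top'); cv2.imwrite('pics/t19.png',im); a=cv2.imread('pics/top0.png')
cv2.imwrite('pics/cmp.png',np.hstack([a[90:300,70:420],im[90:300,70:420]]))
ctrl.sign_off()
```

```text
the job is handed in; nothing more can be done
```

View pics/cmp.png

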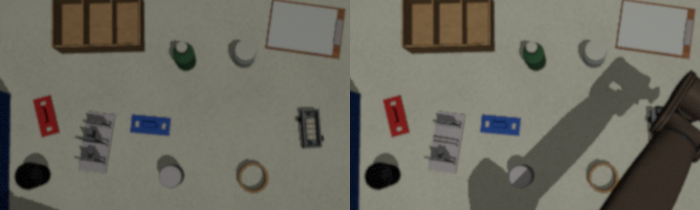

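The cover is clicked onto the box and let go, and the job was handed in at about 23.5 s of the 69 s allowed. I took it out of the middle rack slot by its rib and laid it flat, rib up, on the clear counter. After letting go I gripped the rib again and pressed the cover down over both hooks.

- **Seating:** my last wrist picture showed the cover level, with its top about 46 mm above the counter after a 1.7 mm depth correction. Its centre was about 1.4 mm from the box centre and its length was aligned to about 0.1°. Both hook tops stood upright through the slots, and nothing was touching the gripper.
- **Bystanders:** comparing top views before and after, the other two plates and the objects in that view look unmoved. I did not measure their positions, and the screwdriver was not in that view.
- **First press failed:** the arm drifted about 3 mm sideways under load and the cover stuck at about 18 N, so I backed off, re-centred and pressed again. The second press read about 25 N at its highest before the hooks gave, then 18.5 N on the rim. Force was read only between moves, so short peaks could have been higher, and 25 N is slightly above the stated 8–22 N.

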